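# Change the batch in the warming drawer and set its thermostat

### The arm

A 6-joint arm with a two-finger parallel gripper is mounted at the origin on the work surface. World frame = base frame: x ahead of the robot, y to its left, z up, the work surface at z = 0. Lengths are in mm, angles in rad, forces in N, time in s.
With the tool pointing down it reaches from about 275 to 1000 mm from the base axis. Payload 8.4 kg.
Tool frame: the origin (TCP) lies between the finger pads; the fingertips stand 25 mm ahead of it and the grasp point (between the pads) lies 6 mm ahead of it; z points along the fingers, y is the line along which they close (so a half turn about z gives the same grasp; the last joint's range is limited). The gripper opens to 85 mm and grips with 20 to 120 N. Pads are 22 mm wide; open, the fingers measure 114 mm over their backs; the gripper's body (76 mm by 85 mm) begins 54 mm behind the grasp point. The pads swing forward as they close: fully open they stand 13 mm farther back than shut.
Start: joints at [1.121, 0.353, 1.633, -0, 1.155, -0.002], TCP at [270.614, 563.379, 256.281] pointing down, gripper open.
Joint ranges: [-2.63, 2.63], [-0.92, 2.1], [0.06, 2.66], [-1.3, 4.44], [0, 2.69], [-3.02, 3.02]. Speed limits (rad/s): [2.22, 2.22, 2.79, 3.14, 3.14, 3.14].

### API

Orientations are given as [roll, pitch, yaw] about the fixed x, y, z axes, in that order (R = Rz(yaw) Ry(pitch) Rx(roll)).
In Python, from rig import r, eyes, workorder gives the robot as it stands. The module is installed in compiled form; this text tells all that it offers.
- The arm moves only by the tool step_arm, never from a script. Its argument "moves" is a list of rows, each an object of numbers: "tx", "ty", "tz": the shift along the tool's x, y, z scaled (see below); "ax", "ay", "az": the turn, a rotation vector about the tool's x, y, z scaled (see below). In form: [{"tx": .., "ty": .., "tz": .., "ax": .., "ay": .., "az": ..}, ...]. A call has 1 to 5 rows; each row shifts and turns the commanded pose from where the row before left it, along the tool's axes as they then stand; what a row does not reach is not made up. The controller multiplies each number of a shift by 25 mm and each number of a turn by 90 degrees. A row lasts 1/8 s, in which the tool goes at most 62.5 mm and 10.7 degrees, less where a joint would pass 70% of its speed; a pose out of reach is approached as far as the arm can. A call with a number of a shift or a turn outside -1 to 1 is refused whole. A call with a gripper value outside its range is refused whole. "gripper" is the opening, from 0 (shut) to 1 (fully open), set as the call begins (left out, the last holds). The fingers move at their own pace and stop on an object; "newtons" is the grip in N (left out, the last holds). Time passes only in rows, so rows that do not move let the fingers close. It gives the time, the measured TCP pose, the force, the opening and the grip force at its end, in the units of the state.
- r.sense(): the state, without advancing time (a new reading comes with each control period).
- eyes.grab_frame(name): name is "scene" or "top" or "wrist"; returns (picture, depth): 480x640x3 uint8, red, green, blue; 480x640 float32, mm along the optical axis (not along the pixel's ray), 0 where there is no reading.
- eyes.camera_info(name): a dict with "intrinsics" (3x3 intrinsics, pixels), "k1" (the pictures are not rectified: a ray, as slopes to the right and down, at radius r is drawn at 1 + k1 r^2 times it, then the intrinsics apply), "cam_to_world" (4x4, takes a point from camera to world coordinates). Camera axes: x right, y up, looking along -z (the intrinsics and any distortion apply to the point x, -y, -z); pixel columns grow to the right and rows downward; lengths in mm; the calibration is good to about 2 mm. A picture is of the moment at which its call begins: read the wrist's pose just before it. camera_info takes no time and is no camera call; for the wrist camera it gives the pose at the moment of the call.
- workorder.sign_off(): hands the job in; it is judged then, once.
The state is a dict: "clock": time; "qpos": joint angles; "qvel": joint speeds; "joint_efforts": joint torques, N m; "eef_pos": TCP position; "tcp_rot": TCP orientation; "contact_force": force on the tool from outside, world axes, zero at the start; "wrist_torque": the same for the moment, N m; "opening": opening from 0.0 (shut) to 1.0 (fully open); "grasp_force": force on a finger pad.
Only numpy, scipy, OpenCV 4.12 (cv2) and the standard library are available. Lean on these libraries where they do the work, as an engineer would, in place of code of your own. Each camera call takes 0.05 s, during which the arm holds its last target. There are 200 camera calls.

### The job

The grey end plugs in the warming drawer are cured: pull the drawer open, lift them out into the aluminium tray, and lay every newly treaded pedal block from the cart flat on the drawer's floor, none on top of another. Push the drawer fully home, and then turn the thermostat knob until its white pointer stands at the red tab on the scale. Leave the kickstand foot, pump adaptor and tyre lever where they are.

Things in the scene. Friction and masses are not known exactly. Their poses are not given: they have to be found in the camera images.
- oven: low warming drawer (curing oven): white sheet-steel box with steel top plate, fixed to the cart, 260 (x, front to back) x 320 (y) x 100 mm high. Origin: centre of its underside on the cart top; x axis points from front to back, so the drawer comes out along -x; z up. The thermostat is on the top plate at x -65, y +85 mm
- drawer (a joint): how far the drawer is out, m: 0 fully home (stop), 0.16 fully out (stop). Slides along the oven's -x with a light drag (about 2 N) and stays where it is left
- drawer_handle (a point): middle of the drawer's steel handle bar: 12 mm thick, 130 mm long along y, 70 mm above the cart top, its centre 42 mm before the front panel's face, on two posts 6 mm in from its ends. Panel 12 mm thick, top edge 92 mm above the cart top; when shut its face lies 10 mm before the oven's front edge. Axes as the oven's
- drawer_in (a point): centre of the drawer's inner floor, moving with the drawer; floor 24 mm above the cart top. Axes as the oven's. Inside 220 (x) x 280 (y) mm, walls 40 mm high; inner face of the front panel 110 mm before this point. What is still under the oven's top plate (its front edge 130 mm before the oven's origin) cannot be reached from above
- dial (a joint): angle of the thermostat knob, rad, growing clockwise seen from above; 0 to 4.71 (stops at both ends). Stiff (0.05 N m), stays where it is left
- dial_grip (a point): on the knob's axis at the height to grip, 131 mm above the cart top. Black knob: round skirt 56 mm across, 10 mm high, and across it a straight wing 52 long x 14 wide x 22 mm high, top 134 mm above the cart top. x axis: along the wing to the end with the white line (the pointer); z up. At dial = 0 x points 135 degrees counter-clockwise (from above) from the oven's x axis
- dial_pointer (a point): point on the pointer's line 36 mm from the knob's axis, at the edge of the scale; turns with the knob
- set_tab (a joint): angle of the red set tab on the scale, same zero and direction as the dial: the pointer is at the tab when dial = set_tab. The tab is stiff and stays put
- tab_tip (a point): inner tip of the red set tab, 36 mm from the knob's axis. The tab is a red finger 20 mm long x 6 mm wide lying low over the white scale plate (100 mm across)
- tray: loose open aluminium tray, 200 (x) x 150 (y) x 25 mm high, walls and floor 3 mm, 0.6 kg; origin: centre of its underside
- block1: rubber bicycle pedal block, black with a newly bonded ribbed red-brown tread on top, 80 (x) x 26 (y) x 22 (z) mm, about 50 g; origin at its centre. Lies on the cart. Two to four blocks; an absent one is not reported. A fixed green cashbox, 83 mm high, stands on the cart 90 mm or more beyond them (+x)
- block2: rubber bicycle pedal block, black with a newly bonded ribbed red-brown tread on top, 80 (x) x 26 (y) x 22 (z) mm, about 50 g; origin at its centre. Lies on the cart. Two to four blocks; an absent one is not reported. A fixed green cashbox, 83 mm high, stands on the cart 90 mm or more beyond them (+x)
- block3: rubber bicycle pedal block, black with a newly bonded ribbed red-brown tread on top, 80 (x) x 26 (y) x 22 (z) mm, about 50 g; origin at its centre. Lies on the cart. Two to four blocks; an absent one is not reported. A fixed green cashbox, 83 mm high, stands on the cart 90 mm or more beyond them (+x)
- block4: rubber bicycle pedal block, black with a newly bonded ribbed red-brown tread on top, 80 (x) x 26 (y) x 22 (z) mm, about 50 g; origin at its centre. Lies on the cart. Two to four blocks; an absent one is not reported. A fixed green cashbox, 83 mm high, stands on the cart 90 mm or more beyond them (+x)
- plug1: grey rubber handlebar end plug, cured; at the start in the shut drawer standing on its flange. Flange 32 mm across x 8 mm thick, stem 20 mm across, 34 mm tall in all, 25 g; origin: centre of the flange's flat face, z axis along the stem. One or two, an absent one is not reported
- plug2: grey rubber handlebar end plug, cured; at the start in the shut drawer standing on its flange. Flange 32 mm across x 8 mm thick, stem 20 mm across, 34 mm tall in all, 25 g; origin: centre of the flange's flat face, z axis along the stem. One or two, an absent one is not reported
- tyre_lever: orange plastic tyre lever, 116 x 20 x 10 mm, lying; bystander
- kickstand_foot: chrome kickstand foot, 103 x 28 x 16 mm, lying; bystander
- pump_adaptor: copper pump adaptor, 22 mm across x 30 mm tall, standing; bystander
Things that resemble listed ones, but are neither listed nor needed, are in the scene too. Leave any blue or turquoise look-alike of the block4 alone.

How it is judged:
By the outcome, as a careful person would: the job done as asked, in the order asked, and still so for the second after the job is handed in, with the robot touching nothing.
Of block1, block2, block3, block4 only 2 to 4 are there at a start; the rules pass over those that are not, and their reading is None.
Of plug1, plug2 only 1 to 2 are there at a start; the rules pass over those that are not, and their reading is None.
At some moment in a run one of block1, block2, block3, block4 may be knocked a few centimetres aside while the robot is not near it.
Once in a run the grip may slacken for a moment while it holds something.
It also fails if it takes over 210 s, if anything falls off the work surface, if the arm or the gripper's body presses on something with over 40 N, if the wrist force passes 120 N, or if a joint passes its speed limit or range.

## Working session

There is one attempt and no reset: what is moved stays moved. The work goes in short steps, Python scripts to look and compute and a tool call to move; the robot and the scene stay as the last step left them, time stands still between calls to the robot, and variables do not carry over. Pictures are saved under pics/ and viewed, at most 17 in all, crops included, and the job is handed in when it is done.

Besides the shell and the picture viewer there is one more tool, called after "Emit:" in YAML: its name, and indented under it one key for each argument. step_arm: Moves the arm, as the interface text tells. Its arguments: {"type":"object","properties":{"moves":{"type":"array","items":{"type":"object","properties":{"tx":{"type":"number"},"ty":{"type":"number"},"tz":{"type":"number"},"ax":{"type":"number"},"ay":{"type":"number"},"az":{"type":"number"}}}},"gripper":{"type":"number"},"newtons":{"type":"number"}},"required":["moves"]}

```bash
mkdir -p pics; ls
python3 - <<'E'
from rig import r, eyes, workorder
import cv2,numpy as np
print(r.sense())
for n in("scene","top","wrist"):
    ci=eyes.camera_info(n);print(n,np.round(ci["intrinsics"],1).tolist(),ci["k1"],np.round(ci["cam_to_world"],3).tolist())
    p,d=eyes.grab_frame(n);cv2.imwrite(f"pics/{n}0.png",p[:,:,::-1]);np.save(f"pics/{n}0.npy",d)
E
```

```text
pics
{'clock': 0.0, 'qpos': array([ 1.12057767e+00,  3.53632311e-01,  1.63414947e+00, -1.45632262e-05,
        1.15518114e+00, -2.38445933e-03]), 'qvel': array([ 0.00055158,  0.00039814, -0.00021301, -0.00095846,  0.0005612 ,
        0.00022817]), 'joint_efforts': array([ 6.84880069e-05, -6.05254412e+01, -3.42063367e+01, -2.78745125e-05,
        9.41188540e-03,  4.49848824e-05]), 'eef_pos': array([270.43596455, 562.96985727, 255.56497945]), 'tcp_rot': array([-3.14022236e+00,  1.00479783e-05,  2.69376435e+00]), 'contact_force': array([ 0.45936387, -0.34336521,  0.09112301]), 'wrist_torque': array([ 0.03072053,  0.03274606, -0.02177549]), 'grasp_force': 0.0, 'opening': 0.9960132181343017}
scene [[496.5, 0.0, 316.0], [0.0, 496.5, 252.3], [0.0, 0.0, 1.0]] -0.051400733694822676 [[-0.727, -0.409, 0.552, 1195.639], [0.687, -0.404, 0.605, 633.001], [-0.024, 0.818, 0.574, 727.436], [0.0, 0.0, 0.0, 1.0]]
top [[433.3, 0.0, 322.9], [0.0, 433.3, 236.4], [0.0, 0.0, 1.0]] -0.07389995208152152 [[-0.024, 0.999, -0.036, 527.396], [-1.0, -0.024, 0.007, -7.365], [0.006, 0.036, 0.999, 939.301], [0.0, 0.0, 0.0, 1.0]]
wrist [[377.3, 0.0, 314.2], [0.0, 377.3, 235.6], [0.0, 0.0, 1.0]] -0.07843342235488976 [[0.432, -0.861, -0.268, 202.614], [0.902, 0.412, 0.13, 597.482], [-0.002, -0.298, 0.955, 373.604], [0.0, 0.0, 0.0, 1.0]]
```

View pics/scene0.png

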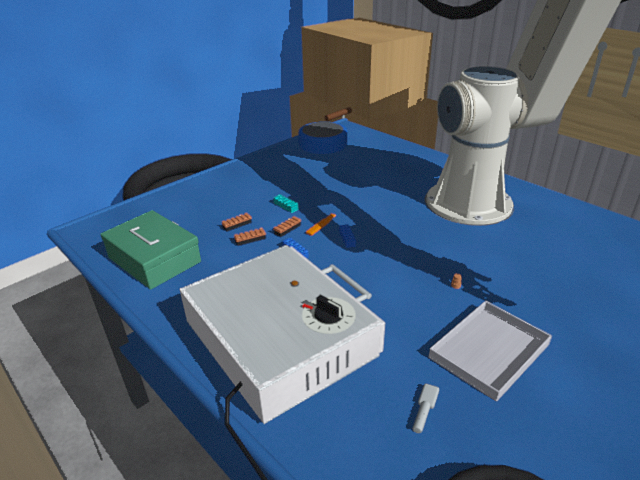

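View pics/top0.png

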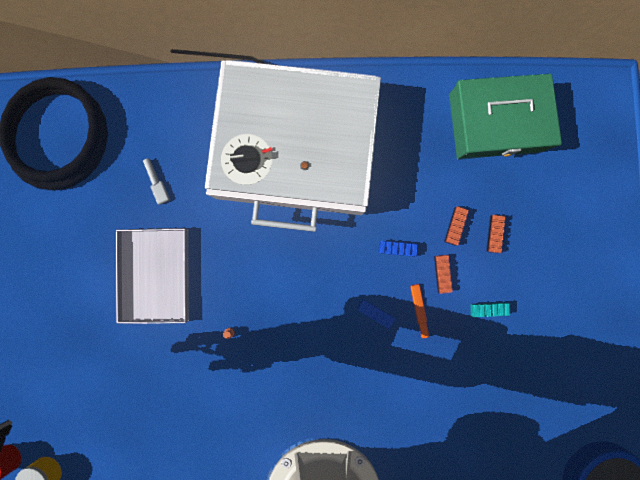

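The scene view shows the oven with its knob (330,310) and red tab (306,305), the handle (350,285), the tray (490,350), and three red-brown blocks at (237,221), (250,237) and (287,226). The top view shows the same blocks at (457,225), (497,233) and (445,273).

What could be mistaken for a block, by top-view pixel:
- blue look-alike (399,248)
- turquoise look-alike (490,310)
- dark-blue thing in shadow (377,314)
- orange tyre lever (419,312)
- brown disc on the lid (305,165)
- copper adaptor (229,333)

I choose the three red-brown ones and will check them in a close crop.

```bash
cat > h.py <<'E'
from rig import r, eyes, workorder
import cv2,numpy as np
from scipy.spatial.transform import Rotation as Ro
def ray(ci,uv):
    K=ci["intrinsics"]; k=ci["k1"]; uv=np.atleast_2d(np.float64(uv))
    p=cv2.undistortPoints(uv[:,None],np.float64(K),np.array([k,0,0,0.]))[:,0]
    T=np.array(ci["cam_to_world"]); d=np.c_[p[:,0],-p[:,1],-np.ones(len(p))]@T[:3,:3].T
    return T[:3,3],d
def plane(ci,uv,z):
    o,d=ray(ci,uv); return o+d*((z-o[2])/d[:,2])[:,None]
def dep(ci,uv,D):
    o,d=ray(ci,uv); uv=np.round(np.atleast_2d(uv)).astype(int); return o+d*D[uv[:,1],uv[:,0]][:,None]
def tri(c1,u1,c2,u2):
    o1,d1=ray(c1,u1);o2,d2=ray(c2,u2);d1=d1[0];d2=d2[0]
    s=np.linalg.lstsq(np.c_[d1,-d2],o2-o1,rcond=None)[0]
    a=o1+s[0]*d1;b=o2+s[1]*d2; return (a+b)/2,np.linalg.norm(a-b)
def grab(n,save=None):
    ci=eyes.camera_info(n);p,d=eyes.grab_frame(n)
    if save: cv2.imwrite(f"pics/{save}.png",p[:,:,::-1])
    return ci,p,d
def blobs(p,lo,hi,amin=30,op=1):
    h=cv2.cvtColor(p,cv2.COLOR_RGB2HSV)
    m=cv2.inRange(h,np.array(lo),np.array(hi)) if lo[0]<=hi[0] else cv2.inRange(h,np.array(lo),np.array([180,hi[1],hi[2]]))|cv2.inRange(h,np.array([0,lo[1],lo[2]]),np.array(hi))
    m=cv2.morphologyEx(m,cv2.MORPH_CLOSE,np.ones((5,5)))
    cs,_=cv2.findContours(m,cv2.RETR_EXTERNAL,cv2.CHAIN_APPROX_NONE)
    out=[]
    for c in cs:
        M=cv2.moments(c)
        if M["m00"]<amin: continue
        out.append((np.array([M["m10"],M["m01"]])/M["m00"],M["m00"],c))
    return sorted(out,key=lambda t:-t[1])
def rect(ci,c,z):
    q=plane(ci,c[:,0].astype(float),z)[:,:2].astype(np.float32)
    (cx,cy),(w,h),a=cv2.minAreaRect(q)
    if w<h: w,h,a=h,w,a+90
    return np.round([cx,cy,w,h,(a+90)%180-90],1)
def to(x,y,z,yaw):
    """tool-frame shift (turn done first, about tool z) in units; yaw in deg"""
    s=r.sense();R=Ro.from_euler('xyz',s["tcp_rot"]);t=Ro.from_euler('xyz',[180,0,yaw],degrees=True)
    rv=(R.inv()*t).as_rotvec(degrees=True)/90
    return np.round(rv,3),np.round(t.inv().apply(np.array([x,y,z])-s["eef_pos"])/25,2)
E
python3 - <<'E'
from h import *
I={n:(eyes.camera_info(n),cv2.imread(f"pics/{n}0.png")[:,:,::-1],np.load(f"pics/{n}0.npy")) for n in("scene","top")}
for nm,lo,hi in(("brown",(170,90,60),(12,255,255)),("blue/teal?",(84,150,100),(98,255,255))):
    for n in I:
        ci,p,d=I[n]
        for c,a,ct in blobs(np.ascontiguousarray(p),lo,hi,25):
            if n=="top" and (c[1]<30 or c[0]<100): continue
            print(nm,n,c.round(),a,"depth pt",dep(ci,c,d).round()[0],"rect z22",rect(ci,ct,22))
# oven
ci,p,d=I["top"]
for uv in [(250,100),(350,120),(285,228),(300,300),(150,300)]: print(uv,dep(ci,uv,d).round(1))
pts=dep(ci,np.argwhere(np.ones((200,260)))[:,::-1]+[160,50],d)
m=(abs(pts[:,2]-100)<5); print(m.sum(),cv2.minAreaRect(pts[m][:,:2].astype(np.float32)),pts[m][:,2].mean())
t=np.hstack([cv2.resize(p[195:325,370:520],None,fx=3,fy=3,interpolation=2)[:390,:450],cv2.resize(p[110:240,190:330],None,fx=3,fy=3,interpolation=2)[:390,:350]])
cv2.imwrite("pics/crop1.png",t[:,:,::-1])
E
```

```text
brown scene [249. 235.] 185.5 depth pt [ 585. -294.   20.] rect z22 [ 586.3 -291.9   80.3   36.7  -18.8]
brown scene [287. 225.] 172.0 depth pt [ 484. -260.   21.] rect z22 [ 483.4 -259.    83.9   33.4    4.5]
brown scene [236. 220.] 168.0 depth pt [ 567. -378.   21.] rect z22 [ 566.5 -377.1   82.7   38.1   -7.3]
brown scene [319. 225.] 163.5 depth pt [ 411. -212.    8.] rect z22 [ 415.9 -197.6  121.6   26.2   11.8]
brown scene [337. 114.] 109.5 depth pt [-402. -945.  -66.] rect z22 [-236.1 -764.8  143.8   92.7  -12.5]
brown scene [456. 281.] 90.5 depth pt [371. 199.  22.] rect z22 [370.3 197.9  50.7  17.8  33.3]
brown scene [307. 306.] 28.5 depth pt [732.  95. 105.] rect z22 [669.5  23.5  23.9  12.3 -71.2]
brown top [443. 274.] 460.0 depth pt [ 475. -269.   18.] rect z22 [ 474.7 -268.2   79.6   29.6    4.7]
brown top [457. 226.] 450.5 depth pt [ 577. -301.   20.] rect z22 [ 576.9 -300.8   79.8   29.4  -19.5]
brown top [496. 234.] 447.5 depth pt [ 557. -387.   22.] rect z22 [ 557.7 -386.9   79.7   29.6   -9.2]
brown top [419. 309.] 423.5 depth pt [ 399. -217.   12.] rect z22 [ 397.3 -215.2  114.9   20.5    9.8]
brown top [228. 333.] 71.0 depth pt [362. 189.  30.] rect z22 [361.  191.2  21.9  18.9 -64.7]
brown top [304. 165.] 28.5 depth pt [697.  20. 105.] rect z22 [713.7  22.8  13.   12.8  -1.3]
brown top [267. 150.] 25.0 depth pt [729.  92. 105.] rect z22 [748.6 101.8  22.3   7.7 -69.4]
blue/teal? scene [287. 202.] 164.0 depth pt [ 398. -358.   18.] rect z22 [ 401.1 -352.7  113.7   43.4   79.7]
blue/teal? top [490. 310.] 438.5 depth pt [ 394. -368.   22.] rect z22 [ 394.7 -367.6   84.    27.4  -89.9]
(250, 100) [[829.6 123.7 103.3]]
(350, 120) [[785.1 -72.2 101.2]]
(285, 228) [[577.2  62.1  70.9]]
(300, 300) [[425.1  38.6   3.3]]
(150, 300) [[431.6 365.2   3.3]]
20272 ((760.76904296875, 41.50758361816406), (321.01116943359375, 271.8094482421875), 81.8924331665039) 100.89123828559929
```

View pics/crop1.png

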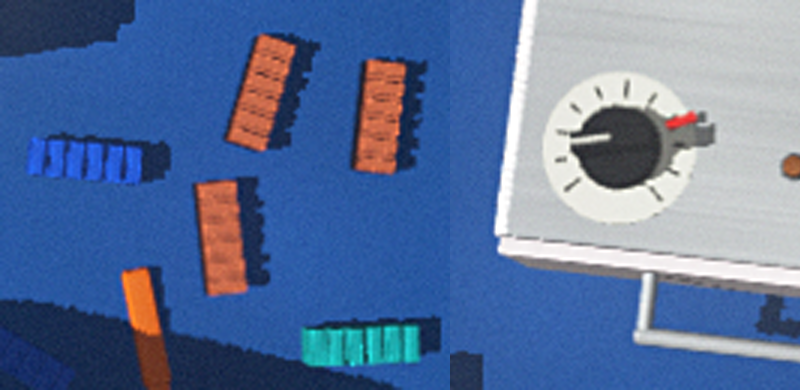

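The crop shows three red-brown ribbed blocks at crop pixels (262,92), (381,116) and (221,237). Blue and turquoise decoys are at (85,160) and (360,343). The knob's pointer points left and the red tab is to its right at (682,122). Next I turn and travel over the handle.

Emit:
step_arm:
  moves:
    - {"az": 0.115}
    - {"az": 0.115}
    - {"az": 0.115}
    - {"az": 0.115}
    - {"az": 0.115}

```text
schema error: expected keys tx, ty, tz, ax, ay, az
```

Emit:
step_arm:
  moves:
    - {"az": 0.115}
    - {"az": 0.114}
    - {"tx": -1, "ty": 0.84}
    - {"tx": -1, "ty": 0.84}
    - {"tx": -1, "ty": 0.84}

```text
schema error: expected keys tx, ty, tz, ax, ay, az
```

Emit:
step_arm:
  moves:
    - {"tx": -1, "ty": 0.84}
    - {"tx": -1, "ty": 0.84}
    - {"tx": -1, "ty": 0.84}
    - {"tx": -1, "ty": 0.84}
    - {"tx": -1, "ty": 0.84}

```text
schema error: expected keys tx, ty, tz, ax, ay, az
```

Emit:
step_arm:
  moves:
    - {"tx": -1, "ty": 0.84}
    - {"tx": -1, "ty": 0.84}
    - {"tx": -1, "ty": 0.84}
    - {"tx": -1, "ty": 0.84}
    - {"tx": -1, "ty": 0.84}

```text
schema error: expected keys tx, ty, tz, ax, ay, az
```

Emit:
step_arm:
  moves:
    - {"tx": -1, "ty": 0.84}
    - {"tx": -1, "ty": 0.84}
    - {"tx": -1, "ty": 0.84}
    - {"tx": -1, "ty": 0.84}
    - {}
  gripper: 0.45

```text
schema error: expected keys tx, ty, tz, ax, ay, az
```

Run:
```python
from h import *
s=r.sense();print(s["clock"],s["eef_pos"],np.degrees(s["tcp_rot"]),s["opening"],s["qpos"])
ci,p,d=grab("wrist","w1");np.save("pics/w1.npy",d);np.save("pics/w1c.npy",np.array(ci["cam_to_world"]))
```

```text
0.15 [270.43617313 563.10460147 255.71479006] [-1.79937812e+02 -8.07462513e-04  1.54347221e+02] 1.000393869615111 [ 1.12065862e+00  3.53543397e-01  1.63392918e+00  1.25422597e-05
  1.15520549e+00 -2.41731676e-03]
```

View pics/w1.png

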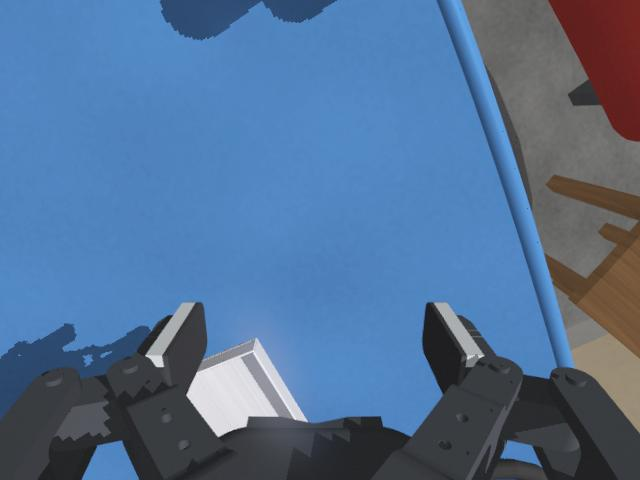

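The picture only shows the fingers over the bare cart with the tray's corner at (250,400), because the moves were refused. Every row needs all six keys.

Emit:
step_arm:
  moves:
    - {"tx": 0, "ty": 0, "tz": 0, "ax": 0, "ay": 0, "az": 0.115}
    - {"tx": 0, "ty": 0, "tz": 0, "ax": 0, "ay": 0, "az": 0.115}
    - {"tx": 0, "ty": 0, "tz": 0, "ax": 0, "ay": 0, "az": 0.115}
    - {"tx": 0, "ty": 0, "tz": 0, "ax": 0, "ay": 0, "az": 0.115}
    - {"tx": 0, "ty": 0, "tz": 0, "ax": 0, "ay": 0, "az": 0.115}
  gripper: 0.45

```text
clock: 0.82
eef_pos: [270.6, 563.3, 256.1]
tcp_rot: [-3.141, 0.0, 1.785]
contact_force: [0.1, -0.4, 0.0]
opening: 0.449
grasp_force: 0.0
```

Emit:
step_arm:
  moves:
    - {"tx": 0, "ty": 0, "tz": 0, "ax": 0, "ay": 0, "az": 0.115}
    - {"tx": 0, "ty": 0, "tz": 0, "ax": 0, "ay": 0, "az": 0.114}
    - {"tx": -1, "ty": 0.84, "tz": 0, "ax": 0, "ay": 0, "az": 0}
    - {"tx": -1, "ty": 0.84, "tz": 0, "ax": 0, "ay": 0, "az": 0}
    - {"tx": -1, "ty": 0.84, "tz": 0, "ax": 0, "ay": 0, "az": 0}

```text
clock: 1.45
eef_pos: [322.9, 479.4, 256.1]
tcp_rot: [-3.141, 0.0, 1.431]
contact_force: [1.2, 0.3, -0.7]
opening: 0.445
grasp_force: 0.0
```

Emit:
step_arm:
  moves:
    - {"tx": -1, "ty": 0.84, "tz": 0, "ax": 0, "ay": 0, "az": 0}
    - {"tx": -1, "ty": 0.84, "tz": 0, "ax": 0, "ay": 0, "az": 0}
    - {"tx": -1, "ty": 0.84, "tz": 0, "ax": 0, "ay": 0, "az": 0}
    - {"tx": -1, "ty": 0.84, "tz": 0, "ax": 0, "ay": 0, "az": 0}
    - {"tx": -1, "ty": 0.84, "tz": 0, "ax": 0, "ay": 0, "az": 0}

```text
clock: 2.08
eef_pos: [409.5, 340.9, 256.2]
tcp_rot: [-3.142, 0.0, 1.431]
contact_force: [-0.1, 0.7, 0.2]
opening: 0.455
grasp_force: 0.0
```

Emit:
step_arm:
  moves:
    - {"tx": -1, "ty": 0.84, "tz": 0, "ax": 0, "ay": 0, "az": 0}
    - {"tx": -1, "ty": 0.84, "tz": 0, "ax": 0, "ay": 0, "az": 0}
    - {"tx": -1, "ty": 0.84, "tz": 0, "ax": 0, "ay": 0, "az": 0}
    - {"tx": -1, "ty": 0.84, "tz": 0, "ax": 0, "ay": 0, "az": 0}
    - {"tx": -1, "ty": 0.84, "tz": 0, "ax": 0, "ay": 0, "az": 0}

```text
clock: 2.7
eef_pos: [496.0, 202.5, 256.3]
tcp_rot: [-3.142, 0.0, 1.431]
contact_force: [0.2, -0.6, 0.8]
opening: 0.455
grasp_force: 0.0
```

Run:
```python
from h import *
s=r.sense();print(s["clock"],s["eef_pos"],np.degrees(s["tcp_rot"]),s["opening"],s["qpos"],to(580,63,250,81.9))
ci,p,d=grab("wrist","w1");np.savez("pics/w1.npz",d=d,T=np.array(ci["cam_to_world"]))
```

```text
2.7 [496.03712198 202.49576213 256.25330233] [-1.79997112e+02  1.45898458e-03  8.19845645e+01] 0.4545189344330428 [3.84776885e-01 2.14606004e-01 1.82401006e+00 3.60034270e-06
 1.10303297e+00 5.24671003e-01] (array([-0.   ,  0.   ,  0.001]), array([-5.05,  4.11,  0.25]))
```

View pics/w1.png

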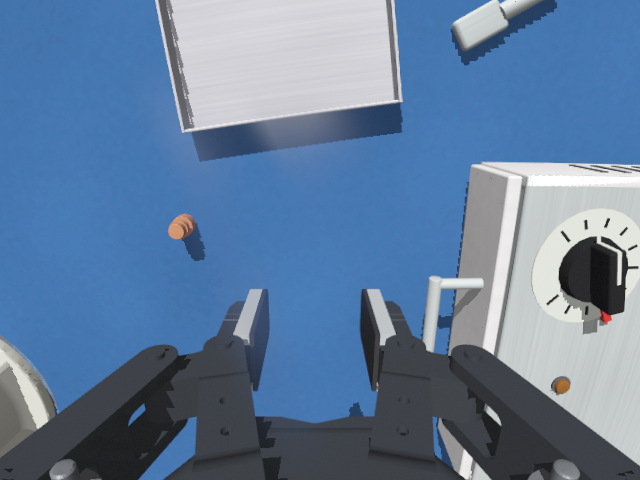

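The wrist view shows the tray above, the adaptor (180,228), the handle bar's left end at (435,280), the knob (597,270) with the red tab at (606,317), and the oven's front edge near x≈510. Now I fit the oven's axes and the handle.

Run:
```python
from h import *
g=np.stack(np.meshgrid(np.arange(640),np.arange(480)),-1).reshape(-1,2)
ct=eyes.camera_info("top");dt=np.load("pics/top0.npy")
w=np.load("pics/w1.npz");cw=dict(eyes.camera_info("wrist"));cw["cam_to_world"]=w["T"]
for n,ci,d in(("top",ct,dt),("wrist",cw,w["d"])):
    P=dep(ci,g,d);ok=(d.reshape(-1)>0)
    print(n,"cart z",np.median(P[ok&(abs(P[:,2])<8),2]))
    m=ok&(P[:,2]>96)&(P[:,2]<107)&(P[:,0]>560)&(P[:,0]<950)&(abs(P[:,1]-40)<220)
    Q=P[m]; print("plate",m.sum(),Q[:,2].mean(),cv2.minAreaRect(Q[:,:2].astype(np.float32)))
    # front edge: min x per y bin
    b=[(y,np.percentile(Q[abs(Q[:,1]-y)<2,0],1)) for y in range(-80,180,5) if (abs(Q[:,1]-y)<2).sum()>20]
    b=np.array(b); 
    if len(b)>5: 
        f=np.polyfit(b[:,0],b[:,1],1);print("front edge x=%.3f y + %.1f"%tuple(f),"ang",np.degrees(np.arctan(f[0])),np.abs(b[:,1]-np.polyval(f,b[:,0])).max())
    m=ok&(P[:,2]>60)&(P[:,2]<85)&(P[:,0]>530)&(P[:,0]<600)&(abs(P[:,1]-60)<100)
    H=P[m]; print("handle",m.sum(),H[:,2].max() if m.sum() else 0,np.percentile(H,[2,50,98],axis=0).round(1).tolist() if m.sum() else 0)
    if m.sum()>20: print(cv2.minAreaRect(H[:,:2].astype(np.float32)))
```

```text
top cart z 0.9856456897150565
plate 20331 100.93137286060072 ((761.6110229492188, 41.38763427734375), (321.01116943359375, 270.1085205078125), 81.8924331665039)
front edge x=0.136 y + 631.2 ang 7.772232763740909 1.9340244072212727
handle 434 80.61698362787376 [[571.8, 1.6, 70.9], [584.2, 57.4, 75.5], [597.9, 125.2, 79.1]]
((585.6392211914062, 63.6735954284668), (128.24168395996094, 30.042362213134766), 89.03262329101562)
wrist cart z 0.5425228551425221
plate 27471 100.86455684594468 ((731.1983642578125, 53.781494140625), (312.24578857421875, 191.75546264648438), 83.27701568603516)
front edge x=-0.204 y + 673.1 ang -11.53467353482531 71.35227937550758
handle 969 78.26656921730125 [[581.0, 63.5, 69.1], [588.8, 101.4, 75.4], [598.5, 132.1, 77.4]]
((589.5883178710938, 95.96775817871094), (74.11323547363281, 12.741008758544922), 81.76909637451172)
```

Emit:
step_arm:
  moves:
    - {"tx": -0.98, "ty": 0.864, "tz": 0.2, "ax": 0, "ay": 0, "az": 0}
    - {"tx": -0.98, "ty": 0.864, "tz": 0.2, "ax": 0, "ay": 0, "az": 0}
    - {"tx": -0.98, "ty": 0.864, "tz": 0.2, "ax": 0, "ay": 0, "az": 0}
    - {"tx": -0.98, "ty": 0.864, "tz": 0.2, "ax": 0, "ay": 0, "az": 0}
    - {"tx": -0.98, "ty": 0.864, "tz": 0.2, "ax": 0, "ay": 0, "az": 0}
  gripper: 0.38

```text
clock: 3.38
eef_pos: [585.9, 66.3, 231.0]
tcp_rot: [-3.141, 0.0, 1.431]
contact_force: [-0.4, 1.1, -0.5]
opening: 0.378
grasp_force: 0.0
```

Emit:
step_arm:
  moves:
    - {"tx": 0, "ty": 0, "tz": 1, "ax": 0, "ay": 0, "az": 0}
    - {"tx": 0, "ty": 0, "tz": 1, "ax": 0, "ay": 0, "az": 0}
    - {"tx": 0, "ty": 0, "tz": 1, "ax": 0, "ay": 0, "az": 0}
    - {"tx": 0, "ty": 0, "tz": 0, "ax": 0, "ay": 0, "az": 0}

```text
clock: 3.88
eef_pos: [584.0, 67.1, 154.5]
tcp_rot: [-3.138, 0.001, 1.431]
contact_force: [-0.3, -0.0, 0.1]
opening: 0.377
grasp_force: 0.0
```

Run:
```python
from h import *
s=r.sense();print(s["clock"],s["eef_pos"],s["opening"],s["contact_force"])
ci,p,d=grab("wrist","w2")
g=np.stack(np.meshgrid(np.arange(640),np.arange(480)),-1).reshape(-1,2)
P=dep(ci,g,d);m=(P[:,2]>66)&(P[:,2]<82)&(P[:,0]>530)&(P[:,0]<640)&(P[:,1]>80)&(P[:,1]<160)
H=P[m];print(m.sum(),np.percentile(H,[2,50,98],axis=0).round(1).tolist());print(cv2.minAreaRect(H[:,:2].astype(np.float32)))
```

```text
3.875 [584.02239244  67.05097558 154.49000343] 0.3766705493190835 [-0.31692123 -0.03641223  0.13794862]
4353 [[584.1, 81.8, 67.8], [599.7, 119.4, 75.0], [639.0, 151.2, 80.7]]
((610.9759521484375, 119.21945190429688), (85.19793701171875, 48.257755279541016), 81.94426727294922)
```

View pics/w2.png

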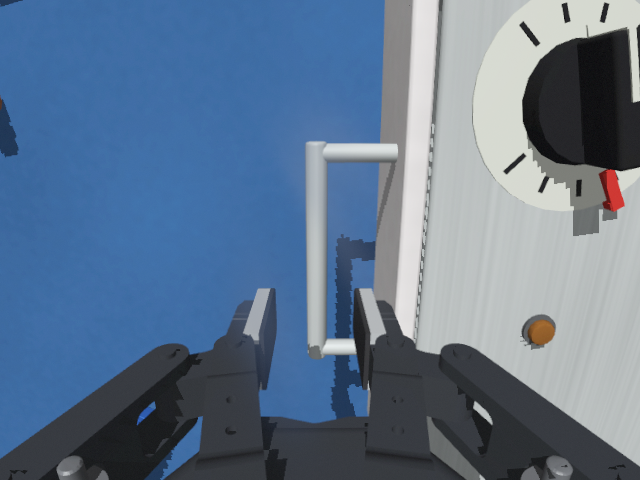

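The bar runs from (316,143) to (317,355), between the pads (270..357). Quick check of its ends on the z=70 plane.

Run:
```python
from h import *
ci=eyes.camera_info("wrist")
print(plane(ci,[(316,143),(316,353),(316,153)],72).round(1), "red/edge", plane(ci,[(440,5),(416,350)],100).round(1))
print(to(585.5,66,78,81.9))
```

```text
[[595.4 131.5  72. ]
 [577.8   5.   72. ]
 [594.7 126.4  72. ]] red/edge [[655.  183.1 100. ]
 [634.2  18.2 100. ]]
(array([-0.001,  0.   ,  0.001]), array([-0.04,  0.03,  3.11]))
```

Emit:
step_arm:
  moves:
    - {"tx": 0.0, "ty": 0.07, "tz": 0.8, "ax": 0, "ay": 0, "az": 0}
    - {"tx": 0, "ty": 0, "tz": 0.8, "ax": 0, "ay": 0, "az": 0}
    - {"tx": 0, "ty": 0, "tz": 0.8, "ax": 0, "ay": 0, "az": 0}
    - {"tx": 0, "ty": 0, "tz": 0.66, "ax": 0, "ay": 0, "az": 0}
    - {"tx": 0, "ty": 0, "tz": 0, "ax": 0, "ay": 0, "az": 0}

```text
clock: 4.55
eef_pos: [586.5, 66.8, 78.5]
tcp_rot: [-3.14, 0.001, 1.431]
contact_force: [-0.6, -0.6, 0.6]
opening: 0.377
grasp_force: 0.0
```

Emit:
step_arm:
  moves:
    - {"tx": 0, "ty": 0, "tz": 0, "ax": 0, "ay": 0, "az": 0}
    - {"tx": 0, "ty": 0, "tz": 0, "ax": 0, "ay": 0, "az": 0}
    - {"tx": 0, "ty": 0, "tz": 0, "ax": 0, "ay": 0, "az": 0}
    - {"tx": 0, "ty": 0, "tz": 0, "ax": 0, "ay": 0, "az": 0}
  gripper: 0
  newtons: 40

```text
clock: 5.05
eef_pos: [586.4, 67.0, 80.3]
tcp_rot: [-3.14, 0.0, 1.431]
contact_force: [-4.7, 1.1, 2.7]
opening: 0.121
grasp_force: 39.3
```

Emit:
step_arm:
  moves:
    - {"tx": 0, "ty": -0.4, "tz": 0, "ax": 0, "ay": 0, "az": 0}
    - {"tx": 0, "ty": -0.8, "tz": 0, "ax": 0, "ay": 0, "az": 0}
    - {"tx": 0, "ty": -0.8, "tz": 0, "ax": 0, "ay": 0, "az": 0}
    - {"tx": 0, "ty": -0.8, "tz": 0, "ax": 0, "ay": 0, "az": 0}
    - {"tx": 0, "ty": -0.8, "tz": 0, "ax": 0, "ay": 0, "az": 0}

```text
clock: 5.68
eef_pos: [498.0, 79.1, 80.3]
tcp_rot: [3.139, 0.0, 1.431]
contact_force: [2.6, -3.2, -1.5]
opening: 0.119
grasp_force: 40.4
```

Emit:
step_arm:
  moves:
    - {"tx": 0, "ty": -0.8, "tz": 0, "ax": 0, "ay": 0, "az": 0}
    - {"tx": 0, "ty": -0.8, "tz": 0, "ax": 0, "ay": 0, "az": 0}
    - {"tx": 0, "ty": -0.8, "tz": 0, "ax": 0, "ay": 0, "az": 0}
    - {"tx": 0, "ty": -0.35, "tz": 0, "ax": 0, "ay": 0, "az": 0}
    - {"tx": 0, "ty": 0, "tz": 0, "ax": 0, "ay": 0, "az": 0}

```text
clock: 6.3
eef_pos: [429.0, 88.6, 80.3]
tcp_rot: [-3.141, 0.001, 1.432]
contact_force: [-1.9, -6.4, 2.8]
opening: 0.12
grasp_force: 41.0
```

Emit:
step_arm:
  moves:
    - {"tx": 0, "ty": 0, "tz": 0, "ax": 0, "ay": 0, "az": 0}
    - {"tx": 0, "ty": 0, "tz": 0, "ax": 0, "ay": 0, "az": 0}
    - {"tx": 0, "ty": 0, "tz": -1, "ax": 0, "ay": 0, "az": 0}
    - {"tx": 0, "ty": 0, "tz": -1, "ax": 0, "ay": 0, "az": 0}
    - {"tx": 0, "ty": 0, "tz": -1, "ax": 0, "ay": 0, "az": 0}
  gripper: 0.4

```text
clock: 6.92
eef_pos: [430.3, 89.2, 155.7]
tcp_rot: [3.141, -0.0, 1.431]
contact_force: [-0.2, -0.4, 0.6]
opening: 0.398
grasp_force: 0.0
```

Emit:
step_arm:
  moves:
    - {"tx": 0, "ty": 0.8, "tz": -1, "ax": 0, "ay": 0, "az": 0}
    - {"tx": 0, "ty": 0.8, "tz": -1, "ax": 0, "ay": 0, "az": 0}
    - {"tx": 0, "ty": 0.8, "tz": -1, "ax": 0, "ay": 0, "az": 0}
    - {"tx": 0, "ty": 0.8, "tz": -1, "ax": 0, "ay": 0, "az": 0}
    - {"tx": 0, "ty": 0, "tz": 0, "ax": 0, "ay": 0, "az": 0}

```text
clock: 7.55
eef_pos: [511.5, 78.0, 256.5]
tcp_rot: [3.137, -0.001, 1.43]
contact_force: [0.3, 0.6, -0.2]
opening: 0.404
grasp_force: 0.0
```

Run:
```python
from h import *
s=r.sense();print(s["clock"],s["eef_pos"],s["tcp_rot"],s["opening"])
c1,p1,d1=grab("wrist");c2,p2,d2=grab("top")
np.savez("pics/s3.npz",d1=d1,T=np.array(c1["cam_to_world"]),d2=d2)
cv2.imwrite("pics/both3.png",np.hstack([cv2.resize(p1,(480,360)),p2[100:460,100:420]])[:,:,::-1]);cv2.imwrite("pics/w3.png",p1[:,:,::-1]);cv2.imwrite("pics/t3.png",p2[:,:,::-1])
```

```text
7.55 [511.46516928  78.03721659 256.50471363] [ 3.13726994e+00 -1.39107964e-03  1.43043698e+00] 0.40405477384741134
```

View pics/both3.png

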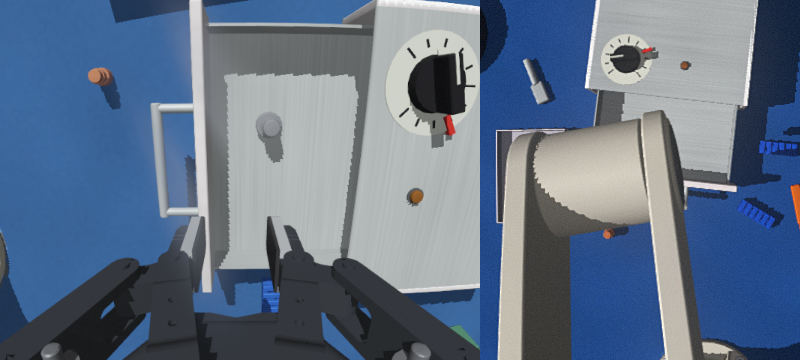

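The wrist view shows the open drawer with one grey plug at about (358,168) in full-size pixels, standing. The rest of the visible floor is empty, though the fingers hide a little. Next I measure the plug and move over it.

```bash
cat >> h.py <<'E'
def cloud(ci,d,step=1):
    g=np.stack(np.meshgrid(np.arange(0,640,step),np.arange(0,480,step)),-1).reshape(-1,2)
    P=dep(ci,g,d); P[d[g[:,1],g[:,0]]<=0]=np.nan; return P,g
O=np.array([766.8,42.9]);A=np.radians(-8.0);ex=np.array([np.cos(A),np.sin(A)]);ey=np.array([-np.sin(A),np.cos(A)])
def ov(P): q=np.atleast_2d(P)[:,:2]-O; return np.c_[q@ex,q@ey]
def plugs(ci,d,drawer=0.159):
    "blobs standing above the drawer floor inside the open drawer: world centre, top z, oven xy, pixel"
    P,g=cloud(ci,d);q=ov(P);fx=-18-drawer*1000
    ins=(q[:,0]>fx-98)&(q[:,0]<-138)&(abs(q[:,1])<128)
    fl=np.nanmedian(P[ins&(P[:,2]>15)&(P[:,2]<32),2])
    m=(ins&(P[:,2]>44)&(P[:,2]<75)).reshape(480,640).astype(np.uint8)
    n,l,st,c=cv2.connectedComponentsWithStats(m)
    print("floor z",round(float(fl),1))
    for i in range(1,n):
        if st[i,4]>40:
            k=(l==i).ravel();top=np.nanpercentile(P[k,2],90);kk=k&(P[:,2]>top-6)
            print(st[i,4],"c",np.nanmean(P[kk],0).round(1),"top",top.round(1),"oven",ov(np.nanmean(P[kk],0)[None]).round(1),"px",g[kk].mean(0).round(1))
E
python3 - <<'E'
from h import *
w=np.load("pics/s3.npz");c=dict(eyes.camera_info("wrist"));c["cam_to_world"]=w["T"]
plugs(c,w["d1"]);plugs(eyes.camera_info("top"),w["d2"])
P,g=cloud(c,w["d1"]);
# tray from wrist0/top0
t=eyes.camera_info("top");P,g=cloud(t,np.load("pics/top0.npy"))
m=(P[:,2]>17)&(P[:,2]<32)&(abs(P[:,0]-490)<140)&(abs(P[:,1]-330)<120);print("tray",m.sum(),cv2.minAreaRect(P[m][:,:2].astype(np.float32)))
E
```

```text
floor z 24.4
498 c [557.3 108.5  58.1] top 59.1 oven [[-216.6   35.8]] px [361.6 169.8]
floor z 24.9
tray 749 ((484.9122314453125, 355.3937072753906), (152.94239807128906, 200.4485626220703), 89.1769027709961)
```

Emit:
step_arm:
  moves:
    - {"tx": 0.36, "ty": 0.41, "tz": 0.8, "ax": 0, "ay": 0, "az": 0}
    - {"tx": 0.36, "ty": 0.41, "tz": 0.8, "ax": 0, "ay": 0, "az": 0}
    - {"tx": 0.36, "ty": 0.41, "tz": 0.8, "ax": 0, "ay": 0, "az": 0}
    - {"tx": 0.36, "ty": 0.41, "tz": 0.8, "ax": 0, "ay": 0, "az": 0}
    - {"tx": 0, "ty": 0, "tz": 0, "ax": 0, "ay": 0, "az": 0}
  gripper: 0.6

```text
clock: 8.28
eef_pos: [552.9, 107.9, 172.3]
tcp_rot: [-3.137, 0.001, 1.432]
contact_force: [0.2, -0.5, 0.3]
opening: 0.599
grasp_force: 0.0
```

Run:
```python
from h import *
s=r.sense();print(s["clock"],s["eef_pos"],s["tcp_rot"],s["opening"])
c1,p1,d1=grab("wrist","w4");plugs(c1,d1)
```

```text
8.275 [552.8891092  107.91576235 172.30073347] [-3.13696700e+00  1.48129208e-03  1.43157789e+00] 0.598853467779017
floor z 24.4
859 c [557.8 108.9  58. ] top 59.1 oven [[-216.1   36.3]] px [321.5 240.2]
```

View pics/w4.png

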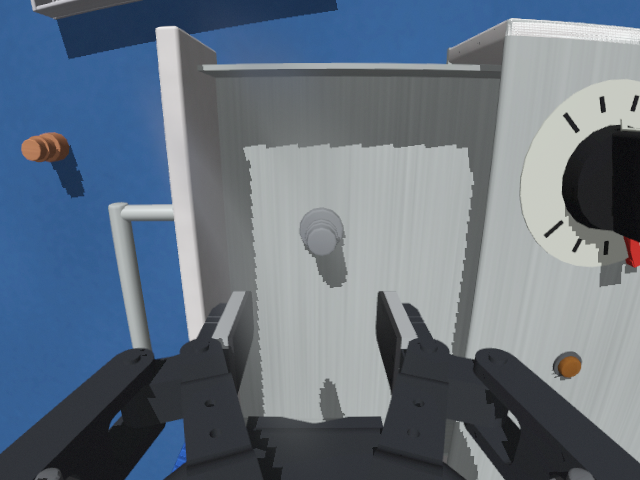

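The plug's stem top is at (321,240); both views agree on (557.8,109) with the top at z≈58. A small shadow at (330,395) may hide a second plug, which I'll check later. Now I grasp.

```bash
python3 -c "
from h import *
print(to(557.5,108.7,60,82))"
```

```text
(array([-0.002,  0.001,  0.   ]), array([0.06, 0.16, 4.54]))
```

Emit:
step_arm:
  moves:
    - {"tx": 0.06, "ty": 0.16, "tz": 1, "ax": 0, "ay": 0, "az": 0}
    - {"tx": 0, "ty": 0, "tz": 1, "ax": 0, "ay": 0, "az": 0}
    - {"tx": 0, "ty": 0, "tz": 1, "ax": 0, "ay": 0, "az": 0}
    - {"tx": 0, "ty": 0, "tz": 1, "ax": 0, "ay": 0, "az": 0}
    - {"tx": 0, "ty": 0, "tz": 0.4, "ax": 0, "ay": 0, "az": 0}

```text
clock: 8.95
eef_pos: [557.9, 108.4, 64.3]
tcp_rot: [-3.14, 0.001, 1.431]
contact_force: [0.3, -0.3, 0.3]
opening: 0.599
grasp_force: 0.0
```

Emit:
step_arm:
  moves:
    - {"tx": 0, "ty": 0, "tz": 0.1, "ax": 0, "ay": 0, "az": 0}
    - {"tx": 0, "ty": 0, "tz": 0, "ax": 0, "ay": 0, "az": 0}
    - {"tx": 0, "ty": 0, "tz": 0, "ax": 0, "ay": 0, "az": 0}
    - {"tx": 0, "ty": 0, "tz": 0, "ax": 0, "ay": 0, "az": 0}
    - {"tx": 0, "ty": 0, "tz": 0, "ax": 0, "ay": 0, "az": 0}
  gripper: 0
  newtons: 30

```text
clock: 9.57
eef_pos: [559.5, 108.8, 63.1]
tcp_rot: [3.14, -0.0, 1.431]
contact_force: [-0.8, -0.4, 6.4]
opening: 0.219
grasp_force: 29.9
```

Emit:
step_arm:
  moves:
    - {"tx": 0, "ty": 0, "tz": -0.8, "ax": 0, "ay": 0, "az": 0}
    - {"tx": 0, "ty": 0, "tz": -1, "ax": 0, "ay": 0, "az": 0}
    - {"tx": 0, "ty": 0, "tz": -1, "ax": 0, "ay": 0, "az": 0}
    - {"tx": 0, "ty": 0, "tz": -0.8, "ax": 0, "ay": 0, "az": 0}
    - {"tx": 0.6, "ty": -0.3, "tz": 0, "ax": 0, "ay": 0, "az": 0}

```text
clock: 10.2
eef_pos: [554.7, 124.8, 153.7]
tcp_rot: [3.139, -0.001, 1.429]
contact_force: [0.3, -0.3, 0.1]
opening: 0.221
grasp_force: 29.5
```

Emit:
step_arm:
  moves:
    - {"tx": 0.9, "ty": -0.35, "tz": 0, "ax": 0, "ay": 0, "az": 0}
    - {"tx": 0.9, "ty": -0.35, "tz": 0, "ax": 0, "ay": 0, "az": 0}
    - {"tx": 0.9, "ty": -0.35, "tz": 0, "ax": 0, "ay": 0, "az": 0}
    - {"tx": 0.9, "ty": -0.35, "tz": 0, "ax": 0, "ay": 0, "az": 0}
    - {"tx": 0.9, "ty": -0.35, "tz": 0, "ax": 0, "ay": 0, "az": 0}

```text
clock: 10.82
eef_pos: [524.7, 243.5, 151.0]
tcp_rot: [-3.14, 0.001, 1.431]
contact_force: [0.2, 0.3, -1.1]
opening: 0.221
grasp_force: 29.5
```

Emit:
step_arm:
  moves:
    - {"tx": 0.9, "ty": -0.35, "tz": 0, "ax": 0, "ay": 0, "az": 0}
    - {"tx": 0.9, "ty": -0.35, "tz": 0, "ax": 0, "ay": 0, "az": 0}
    - {"tx": 0.9, "ty": -0.35, "tz": 0, "ax": 0, "ay": 0, "az": 0}
    - {"tx": 0.9, "ty": -0.35, "tz": 0, "ax": 0, "ay": 0, "az": 0}
    - {"tx": 0, "ty": 0, "tz": 0, "ax": 0, "ay": 0, "az": 0}

```text
clock: 11.45
eef_pos: [502.5, 337.8, 151.0]
tcp_rot: [-3.14, 0.001, 1.433]
contact_force: [-0.6, -0.6, 0.5]
opening: 0.22
grasp_force: 29.5
```

Run:
```python
from h import *
s=r.sense();print(s["clock"],s["eef_pos"],s["tcp_rot"],s["opening"],s["grasp_force"])
c1,p1,d1=grab("wrist");c2,p2,d2=grab("top")
plugs(c2,d2)
P,g=cloud(c1,d1)
print("tray floor z",np.nanmedian(P[(abs(P[:,0]-490)<60)&(abs(P[:,1]-400)<15)],0))
m=(P[:,2]>18)&(P[:,2]<32)&(abs(P[:,0]-490)<130)&(abs(P[:,1]-380)<100);print("tray",m.sum(),cv2.minAreaRect(P[m][:,:2].astype(np.float32)))
cv2.imwrite("pics/both5.png",np.hstack([cv2.resize(p1,(480,360)),p2[60:420,200:520]])[:,:,::-1])
```

```text
11.45 [502.47152515 337.83133062 151.00868816] [-3.14036259e+00  5.90994086e-04  1.43305354e+00] 0.21986905817374888 29.501138627529144
floor z 24.8
tray floor z [491.10031845 400.31302885   3.40553095]
tray 6318 ((487.08154296875, 358.6074523925781), (150.7479705810547, 201.16415405273438), 89.59860229492188)
```

View pics/both5.png

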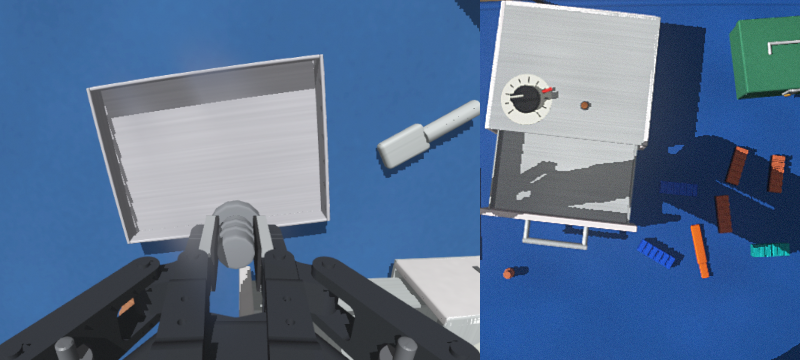

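The tray is seen in the left picture with the plug held at (235,235). The top view shows the drawer floor empty in its reachable part. Lowering the plug into the tray.

Emit:
step_arm:
  moves:
    - {"tx": 0.3, "ty": 0, "tz": 0.9, "ax": 0, "ay": 0, "az": 0}
    - {"tx": 0.3, "ty": 0, "tz": 0.9, "ax": 0, "ay": 0, "az": 0}
    - {"tx": 0, "ty": 0, "tz": 1, "ax": 0, "ay": 0, "az": 0}
    - {"tx": 0, "ty": 0, "tz": 1, "ax": 0, "ay": 0, "az": 0}
    - {"tx": 0, "ty": 0, "tz": 0.4, "ax": 0, "ay": 0, "az": 0}

```text
clock: 12.18
eef_pos: [505.0, 350.0, 45.0]
tcp_rot: [-3.139, 0.002, 1.43]
contact_force: [0.1, 0.3, 0.5]
opening: 0.22
grasp_force: 29.5
```

Emit:
step_arm:
  moves:
    - {"tx": 0, "ty": 0, "tz": 0.08, "ax": 0, "ay": 0, "az": 0}
    - {"tx": 0, "ty": 0, "tz": 0, "ax": 0, "ay": 0, "az": 0}

```text
clock: 12.42
eef_pos: [506.5, 351.1, 45.8]
tcp_rot: [3.141, -0.001, 1.431]
contact_force: [-0.6, 0.0, 0.1]
opening: 0.219
grasp_force: 29.5
```

Emit:
step_arm:
  moves:
    - {"tx": 0, "ty": 0, "tz": 0, "ax": 0, "ay": 0, "az": 0}
    - {"tx": 0, "ty": 0, "tz": 0, "ax": 0, "ay": 0, "az": 0}
    - {"tx": 0, "ty": 0, "tz": 0, "ax": 0, "ay": 0, "az": 0}
    - {"tx": 0, "ty": 0, "tz": 0, "ax": 0, "ay": 0, "az": 0}
  gripper: 0.5

```text
clock: 12.92
eef_pos: [506.1, 351.0, 45.4]
tcp_rot: [3.141, -0.0, 1.431]
contact_force: [-1.0, 1.0, 0.1]
opening: 0.499
grasp_force: 0.0
```

Emit:
step_arm:
  moves:
    - {"tx": 0, "ty": 0, "tz": -1, "ax": 0, "ay": 0, "az": 0}
    - {"tx": 0, "ty": 0, "tz": -1, "ax": 0, "ay": 0, "az": 0}
    - {"tx": 0, "ty": 0, "tz": -1, "ax": 0, "ay": 0, "az": 0}
    - {"tx": 0, "ty": 0, "tz": -1, "ax": 0, "ay": 0, "az": 0}
    - {"tx": 0, "ty": 0, "tz": -1, "ax": 0, "ay": 0, "az": 0}

```text
clock: 13.55
eef_pos: [505.9, 350.9, 171.1]
tcp_rot: [-3.142, 0.0, 1.431]
contact_force: [0.3, -0.1, -0.2]
opening: 0.497
grasp_force: 0.0
```

Run:
```python
from h import *
s=r.sense();print(s["clock"],s["eef_pos"],s["tcp_rot"],s["opening"],s["qpos"])
c1,p1,d1=grab("wrist");P,g=cloud(c1,d1)
m=(abs(P[:,0]-487)<80)&(abs(P[:,1]-358)<60)&(P[:,2]>28)&(P[:,2]<60);print("plug in tray",m.sum(),np.nanmean(P[m],0),np.nanmax(P[m,2]) if m.any() else 0)
c2,p2,d2=grab("top")
for c,a,ct in blobs(p2,(170,90,60),(12,255,255),200):
    if c[0]>380: print(c.round(),a,rect(c2,ct,22),dep(c2,c,d2).round(1))
```

```text
13.55 [505.92451188 350.90455712 171.10546636] [-3.14153710e+00  2.72094528e-05  1.43086858e+00] 0.49659878519079403 [6.03966175e-01 4.28569285e-01 1.72773259e+00 2.11090846e-05
 9.85350083e-01 7.43882258e-01]
plug in tray 728 [507.44407292 351.99221936  35.93375241] 39.012800914307405
[419. 310.] 439.5 [ 397.3 -215.2  114.9   20.6    9.9] [[ 398.4 -217.1   12.3]]
[497. 233.] 409.0 [ 558.  -387.4   79.7   29.    -8.9] [[ 558.6 -389.    19.2]]
[443. 274.] 401.5 [ 475.  -267.9   78.1   28.1    3.5] [[ 474.4 -269.6   18.3]]
[457. 225.] 392.0 [ 577.1 -301.2   79.1   26.3  -19.4] [[ 577.5 -303.    16.4]]
```

The plug stands in the tray (top z≈37) and the top view shows no other in the drawer. Now to the blocks.

Emit:
step_arm:
  moves:
    - {"tx": -1, "ty": 0.16, "tz": -0.4, "ax": 0, "ay": 0, "az": 0}
    - {"tx": -1, "ty": 0.16, "tz": -0.4, "ax": 0, "ay": 0, "az": 0}
    - {"tx": -1, "ty": 0.16, "tz": -0.4, "ax": 0, "ay": 0, "az": 0}
    - {"tx": -1, "ty": 0.16, "tz": -0.4, "ax": 0, "ay": 0, "az": 0}
    - {"tx": -1, "ty": 0.16, "tz": -0.4, "ax": 0, "ay": 0, "az": 0}

```text
clock: 14.28
eef_pos: [507.9, 221.9, 220.4]
tcp_rot: [-3.141, 0.001, 1.43]
contact_force: [0.3, -0.7, 0.5]
opening: 0.505
grasp_force: 0.0
```

Emit:
step_arm:
  moves:
    - {"tx": -1, "ty": 0.16, "tz": -0.4, "ax": 0, "ay": 0, "az": 0}
    - {"tx": -1, "ty": 0.16, "tz": -0.4, "ax": 0, "ay": 0, "az": 0}
    - {"tx": -1, "ty": 0.16, "tz": -0.4, "ax": 0, "ay": 0, "az": 0}
    - {"tx": -1, "ty": 0.16, "tz": -0.4, "ax": 0, "ay": 0, "az": 0}
    - {"tx": -1, "ty": 0.16, "tz": -0.4, "ax": 0, "ay": 0, "az": 0}

```text
clock: 14.9
eef_pos: [509.9, 95.5, 270.4]
tcp_rot: [-3.141, 0.0, 1.43]
contact_force: [0.3, 0.4, 0.4]
opening: 0.499
grasp_force: 0.0
```

Emit:
step_arm:
  moves:
    - {"tx": -1, "ty": 0.16, "tz": 0, "ax": 0, "ay": 0, "az": 0}
    - {"tx": -1, "ty": 0.16, "tz": 0, "ax": 0, "ay": 0, "az": 0}
    - {"tx": -1, "ty": 0.16, "tz": 0, "ax": 0, "ay": 0, "az": 0}
    - {"tx": -1, "ty": 0.16, "tz": 0, "ax": 0, "ay": 0, "az": 0}
    - {"tx": -1, "ty": 0.16, "tz": 0, "ax": 0, "ay": 0, "az": 0}

```text
clock: 15.52
eef_pos: [512.0, -30.8, 270.1]
tcp_rot: [-3.141, 0.0, 1.43]
contact_force: [0.1, 0.3, 0.2]
opening: 0.501
grasp_force: 0.0
```

Emit:
step_arm:
  moves:
    - {"tx": -1, "ty": 0.16, "tz": 0, "ax": 0, "ay": 0, "az": 0}
    - {"tx": -1, "ty": 0.16, "tz": 0, "ax": 0, "ay": 0, "az": 0}
    - {"tx": -1, "ty": 0.16, "tz": 0, "ax": 0, "ay": 0, "az": 0}
    - {"tx": -1, "ty": 0.16, "tz": 0, "ax": 0, "ay": 0, "az": 0}
    - {"tx": -1, "ty": 0.16, "tz": 0, "ax": 0, "ay": 0, "az": 0}

```text
clock: 16.15
eef_pos: [514.0, -157.2, 270.1]
tcp_rot: [-3.141, 0.0, 1.43]
contact_force: [-0.3, 0.6, -1.2]
opening: 0.501
grasp_force: 0.0
```

Emit:
step_arm:
  moves:
    - {"tx": -1, "ty": 0.16, "tz": 0, "ax": 0, "ay": 0, "az": 0}
    - {"tx": -1, "ty": 0.16, "tz": 0, "ax": 0, "ay": 0, "az": 0}
    - {"tx": 0, "ty": 0, "tz": 0, "ax": 0, "ay": 0, "az": -0.11}
    - {"tx": 0, "ty": 0, "tz": 0, "ax": 0, "ay": 0, "az": -0.11}
    - {"tx": 0, "ty": 0, "tz": 0, "ax": 0, "ay": 0, "az": -0.11}

```text
clock: 16.77
eef_pos: [514.9, -207.0, 270.0]
tcp_rot: [-3.141, -0.001, 1.954]
contact_force: [-0.5, 1.1, -0.1]
opening: 0.503
grasp_force: 0.0
```

Emit:
step_arm:
  moves:
    - {"tx": 0, "ty": 0, "tz": 0, "ax": 0, "ay": 0, "az": -0.11}
    - {"tx": 0, "ty": 0, "tz": 0, "ax": 0, "ay": 0, "az": -0.11}
    - {"tx": 0, "ty": 0, "tz": 0, "ax": 0, "ay": 0, "az": -0.11}
    - {"tx": 0, "ty": 0, "tz": 0, "ax": 0, "ay": 0, "az": -0.11}
    - {"tx": 0, "ty": 0, "tz": 0, "ax": 0, "ay": 0, "az": -0.11}

```text
clock: 17.4
eef_pos: [514.9, -206.9, 270.0]
tcp_rot: [-3.141, -0.001, 2.818]
contact_force: [0.3, 0.3, -0.1]
opening: 0.501
grasp_force: 0.0
```

Emit:
step_arm:
  moves:
    - {"tx": 0, "ty": 0, "tz": 0, "ax": 0, "ay": 0, "az": -0.11}
    - {"tx": 0, "ty": 0, "tz": 0, "ax": 0, "ay": 0, "az": -0.03}
    - {"tx": 0, "ty": 0, "tz": 0, "ax": 0, "ay": 0, "az": 0}
  gripper: 0.6

```text
clock: 17.77
eef_pos: [515.2, -206.7, 270.1]
tcp_rot: [3.142, -0.001, 3.032]
contact_force: [-0.7, -0.1, 0.3]
opening: 0.596
grasp_force: 0.0
```

```bash
cat >> h.py <<'E'
def brown(ci,p,d):
    for c,a,ct in blobs(p,(170,90,60),(12,255,255),200):
        q=rect(ci,ct,22)
        print("px",c.round(),"rect",q,"depth",dep(ci,c,d).round(1)[0],"BLOCK" if 65<q[2]<95 and 20<q[3]<36 else "")
E
python3 - <<'E'
from h import *
s=r.sense();print(s["clock"],s["eef_pos"],np.degrees(s["tcp_rot"]),s["opening"],s["qpos"])
c1,p1,d1=grab("wrist","w6");brown(c1,p1,d1)
E
```

```text
17.775 [ 515.21025984 -206.70716869  270.0697336 ] [ 1.79995775e+02 -4.75389696e-02  1.73696149e+02] 0.59559106182908 [-3.84162629e-01  2.31649113e-01  1.76896410e+00 -1.68934613e-04
  1.14179814e+00 -1.84486563e+00]
px [247. 164.] rect [ 475.8 -265.9   78.    27.     4.8] depth [ 474.7 -266.4   19.3] BLOCK
px [292.  83.] rect [ 398.2 -215.   111.3   17.8   10.3] depth [ 404.9 -214.6   10. ] 
px [150. 255.] rect [ 557.9 -383.9   80.8   29.    -8.7] depth [ 556.1 -383.1   22.6] BLOCK
px [225. 282.] rect [ 591.7 -303.9   48.5   25.   -18.4] depth [ 594.2 -309.1   23.7]
```

View pics/w6.png

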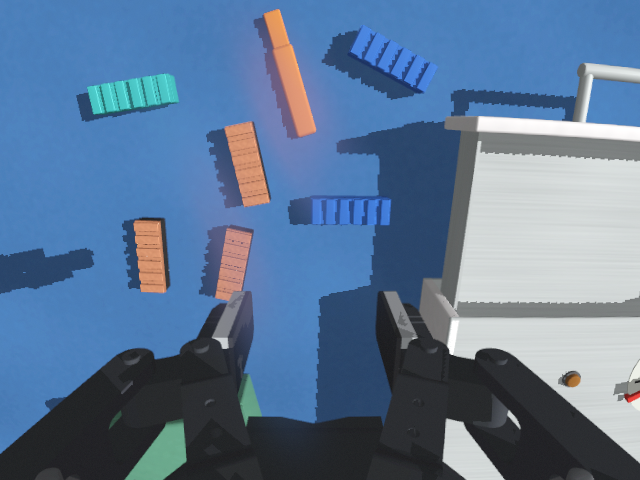

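The wrist view shows the three blocks at (247,164), (150,255) and (225,282, partly under a finger), with decoys turquoise (132,93) and blue (393,60), (350,210). The wrist and top measurements agree within 3 mm. First grasp is the block at (475.5,-266.5).

Emit:
step_arm:
  moves:
    - {"tx": 0, "ty": 0, "tz": 0, "ax": 0, "ay": 0, "az": -0.062}
    - {"tx": 0, "ty": 0, "tz": 0, "ax": 0, "ay": 0, "az": -0.062}
    - {"tx": 0, "ty": 0, "tz": 0, "ax": 0, "ay": 0, "az": 0}

```text
clock: 18.2
eef_pos: [516.0, -206.2, 270.2]
tcp_rot: [3.142, -0.0, -3.057]
contact_force: [0.6, -0.1, -1.0]
opening: 0.602
grasp_force: 0.0
```

Run:
```python
from h import *
print(np.degrees(r.sense()["tcp_rot"]),to(475.5,-266.5,120,184.8),to(475.5,-266.5,29,184.8))
```

```text
[ 1.79994989e+02 -1.70808666e-02 -1.75167782e+02] (array([ 0., -0.,  0.]), array([ 1.82, -2.27,  6.01])) (array([ 0., -0.,  0.]), array([ 1.82, -2.27,  9.65]))
```

Emit:
step_arm:
  moves:
    - {"tx": 0.455, "ty": -0.57, "tz": 0.9, "ax": 0, "ay": 0, "az": 0}
    - {"tx": 0.455, "ty": -0.57, "tz": 0.9, "ax": 0, "ay": 0, "az": 0}
    - {"tx": 0.455, "ty": -0.57, "tz": 0.9, "ax": 0, "ay": 0, "az": 0}
    - {"tx": 0.455, "ty": -0.57, "tz": 0.9, "ax": 0, "ay": 0, "az": 0}
    - {"tx": 0, "ty": 0, "tz": 1, "ax": 0, "ay": 0, "az": 0}

```text
clock: 18.82
eef_pos: [475.3, -267.7, 154.7]
tcp_rot: [-3.141, 0.0, -3.06]
contact_force: [-0.1, -0.5, -1.3]
opening: 0.602
grasp_force: 0.0
```

Emit:
step_arm:
  moves:
    - {"tx": 0, "ty": 0, "tz": 1, "ax": 0, "ay": 0, "az": 0}
    - {"tx": 0, "ty": 0, "tz": 1, "ax": 0, "ay": 0, "az": 0}
    - {"tx": 0, "ty": 0, "tz": 1, "ax": 0, "ay": 0, "az": 0}
    - {"tx": 0, "ty": 0, "tz": 1, "ax": 0, "ay": 0, "az": 0}
    - {"tx": 0, "ty": 0, "tz": 0.7, "ax": 0, "ay": 0, "az": 0}

```text
clock: 19.45
eef_pos: [475.6, -266.6, 36.7]
tcp_rot: [3.141, -0.001, -3.058]
contact_force: [-0.7, -0.7, 0.1]
opening: 0.602
grasp_force: 0.0
```

Emit:
step_arm:
  moves:
    - {"tx": 0, "ty": 0, "tz": 0.35, "ax": 0, "ay": 0, "az": 0}
    - {"tx": 0, "ty": 0, "tz": 0, "ax": 0, "ay": 0, "az": 0}

```text
clock: 19.7
eef_pos: [475.9, -266.6, 28.8]
tcp_rot: [3.141, -0.001, -3.056]
contact_force: [-0.0, 0.9, 0.3]
opening: 0.598
grasp_force: 0.0
```

Emit:
step_arm:
  moves:
    - {"tx": 0, "ty": 0, "tz": 0, "ax": 0, "ay": 0, "az": 0}
    - {"tx": 0, "ty": 0, "tz": 0, "ax": 0, "ay": 0, "az": 0}
    - {"tx": 0, "ty": 0, "tz": 0, "ax": 0, "ay": 0, "az": 0}
    - {"tx": 0, "ty": 0, "tz": 0, "ax": 0, "ay": 0, "az": 0}
  gripper: 0
  newtons: 45

```text
clock: 20.2
eef_pos: [476.7, -267.0, 29.9]
tcp_rot: [-3.141, 0.001, -3.055]
contact_force: [1.1, -0.2, 3.7]
opening: 0.296
grasp_force: 29.6
```

Emit:
step_arm:
  moves:
    - {"tx": 0, "ty": 0, "tz": -0.7, "ax": 0, "ay": 0, "az": 0}
    - {"tx": 0, "ty": 0, "tz": -1, "ax": 0, "ay": 0, "az": 0}
    - {"tx": 0, "ty": 0, "tz": -1, "ax": 0, "ay": 0, "az": 0}
    - {"tx": 0, "ty": 0, "tz": -1, "ax": 0, "ay": 0, "az": 0}
    - {"tx": 0, "ty": 0, "tz": -1, "ax": 0, "ay": 0, "az": 0}

```text
clock: 20.82
eef_pos: [476.0, -266.6, 148.5]
tcp_rot: [-3.141, 0.001, -3.055]
contact_force: [0.3, 0.1, -0.5]
opening: 0.291
grasp_force: 50.8
```

Emit:
step_arm:
  moves:
    - {"tx": 0, "ty": 0, "tz": -0.3, "ax": 0, "ay": 0, "az": 0.071}
    - {"tx": 0, "ty": 0, "tz": 0, "ax": 0, "ay": 0, "az": 0.071}
    - {"tx": -0.062, "ty": 0.7, "tz": 0, "ax": 0, "ay": 0, "az": 0}
    - {"tx": -0.062, "ty": 0.95, "tz": 0, "ax": 0, "ay": 0, "az": 0}
    - {"tx": -0.062, "ty": 0.95, "tz": 0, "ax": 0, "ay": 0, "az": 0}

```text
clock: 21.45
eef_pos: [489.5, -201.3, 154.5]
tcp_rot: [3.141, -0.0, 3.007]
contact_force: [0.2, -0.3, 0.6]
opening: 0.291
grasp_force: 50.9
```

Emit:
step_arm:
  moves:
    - {"tx": -0.062, "ty": 0.95, "tz": 0, "ax": 0, "ay": 0, "az": 0}
    - {"tx": -0.062, "ty": 0.95, "tz": 0, "ax": 0, "ay": 0, "az": 0}
    - {"tx": -0.062, "ty": 0.95, "tz": 0, "ax": 0, "ay": 0, "az": 0}
    - {"tx": -0.062, "ty": 0.95, "tz": 0, "ax": 0, "ay": 0, "az": 0}
    - {"tx": -0.062, "ty": 0.95, "tz": 0, "ax": 0, "ay": 0, "az": 0}

```text
clock: 22.08
eef_pos: [513.2, -84.5, 154.4]
tcp_rot: [3.141, -0.0, 3.008]
contact_force: [-0.5, -0.0, -0.1]
opening: 0.29
grasp_force: 50.9
```

Emit:
step_arm:
  moves:
    - {"tx": -0.062, "ty": 0.95, "tz": 0, "ax": 0, "ay": 0, "az": 0}
    - {"tx": -0.062, "ty": 0.95, "tz": 0, "ax": 0, "ay": 0, "az": 0}
    - {"tx": -0.062, "ty": 0.3, "tz": 0, "ax": 0, "ay": 0, "az": 0}
    - {"tx": 0, "ty": 0, "tz": 0, "ax": 0, "ay": 0, "az": 0}

```text
clock: 22.58
eef_pos: [525.4, -31.9, 154.2]
tcp_rot: [-3.141, -0.0, 3.007]
contact_force: [0.0, 0.4, -0.9]
opening: 0.287
grasp_force: 50.9
```

Run:
```python
from h import *
s=r.sense();print(s["clock"],s["eef_pos"],np.degrees(s["tcp_rot"]),s["opening"],s["grasp_force"],ov(s["eef_pos"][None]),to(529,-9.6,53,172))
c1,p1,d1=grab("wrist","w7");c2,p2,d2=grab("top");brown(c2,p2,d2)
```

```text
22.575 [525.41554102 -31.93740104 154.19217226] [-1.79992579e+02 -9.23773459e-04  1.72293818e+02] 0.287380047451204 50.90121567249298 [[-228.61996884 -107.70331228]] (array([-0.   , -0.   ,  0.003]), array([-0.02,  0.9 ,  4.05]))
px [457. 225.] rect [ 577.8 -300.5   78.6   28.3  -20.2] depth [ 578.6 -301.8   19.8] BLOCK
px [497. 234.] rect [ 557.4 -387.    79.1   29.2   -9.1] depth [527.4  -7.4 939.3] BLOCK
px [422. 314.] rect [ 397.9 -220.3  114.3   12.1    6.7] depth [ 389.3 -223.5   10.2]
```

View pics/w7.png

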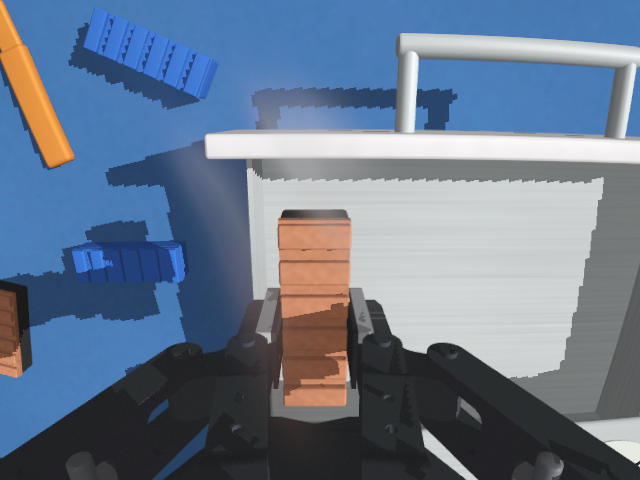

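The block is gripped squarely (315,310) over the drawer's right part, and the floor beneath is free. Lowering it.

Emit:
step_arm:
  moves:
    - {"tx": 0, "ty": 0.9, "tz": 0, "ax": 0, "ay": 0, "az": 0}
    - {"tx": 0, "ty": 0, "tz": 1, "ax": 0, "ay": 0, "az": 0}
    - {"tx": 0, "ty": 0, "tz": 1, "ax": 0, "ay": 0, "az": 0}
    - {"tx": 0, "ty": 0, "tz": 1, "ax": 0, "ay": 0, "az": 0}
    - {"tx": 0, "ty": 0, "tz": 0.7, "ax": 0, "ay": 0, "az": 0}

```text
clock: 23.3
eef_pos: [528.1, -10.9, 60.5]
tcp_rot: [-3.141, -0.001, 3.004]
contact_force: [0.7, 0.2, -0.9]
opening: 0.291
grasp_force: 50.9
```

Emit:
step_arm:
  moves:
    - {"tx": 0, "ty": 0, "tz": 0.25, "ax": 0, "ay": 0, "az": 0}
    - {"tx": 0, "ty": 0, "tz": 0, "ax": 0, "ay": 0, "az": 0}
    - {"tx": 0, "ty": 0, "tz": 0, "ax": 0, "ay": 0, "az": 0}

```text
clock: 23.68
eef_pos: [529.1, -10.2, 56.0]
tcp_rot: [3.141, 0.001, 3.005]
contact_force: [0.3, 0.5, -0.6]
opening: 0.291
grasp_force: 50.9
```

Emit:
step_arm:
  moves:
    - {"tx": 0, "ty": 0, "tz": 0, "ax": 0, "ay": 0, "az": 0}
    - {"tx": 0, "ty": 0, "tz": 0, "ax": 0, "ay": 0, "az": 0}
    - {"tx": 0, "ty": 0, "tz": 0, "ax": 0, "ay": 0, "az": 0}
  gripper: 0.5

```text
clock: 24.05
eef_pos: [528.7, -10.1, 55.5]
tcp_rot: [3.142, 0.0, 3.005]
contact_force: [0.7, -1.2, -0.6]
opening: 0.496
grasp_force: 0.0
```

Emit:
step_arm:
  moves:
    - {"tx": 0, "ty": 0, "tz": -1, "ax": 0, "ay": 0, "az": 0}
    - {"tx": 0, "ty": 0, "tz": -1, "ax": 0, "ay": 0, "az": 0}
    - {"tx": 0, "ty": 0, "tz": -1, "ax": 0, "ay": 0, "az": 0}
    - {"tx": 0, "ty": 0, "tz": -1, "ax": 0, "ay": 0, "az": 0}
    - {"tx": 0, "ty": 0, "tz": 0, "ax": 0, "ay": 0, "az": 0}

```text
clock: 24.68
eef_pos: [529.8, -10.1, 157.1]
tcp_rot: [3.141, 0.004, 3.005]
contact_force: [0.8, 0.6, -0.5]
opening: 0.499
grasp_force: 0.0
```

```bash
cat >> h.py <<'E'
def indrawer(ci,p):
    for c,a,ct in blobs(p,(170,90,60),(12,255,255),200):
        q=rect(ci,ct,46)
        if q[2]<100: print("z46 rect",q,"oven",ov(q[None,:2]).round(1),"ang rel",q[4]+8)
E
python3 - <<'E'
from h import *
s=r.sense();print(s["clock"],s["eef_pos"],np.degrees(s["tcp_rot"]))
c1,p1,d1=grab("wrist");indrawer(c1,p1);brown(c1,p1,d1)
c2,p2,d2=grab("top");brown(c2,p2,d2)
b=to(577.5,-300.8,140,160.2);print(b)
E
```

```text
24.675 [529.83009833 -10.14648327 157.06744388] [179.97664973   0.21385143 172.16877812]
z46 rect [527.5  -8.7  78.2  25.3  -7.4] oven [[-229.8  -84.4]] ang rel 0.5999999999999996
px [314. 239.] rect [535.1  -9.8  86.4  28.   -7.4] depth [529.4  -8.7  43.8] BLOCK
px [420. 310.] rect [ 397.3 -215.2  114.9   20.5    9.9] depth [ 397.7 -217.7    9.7] 
px [497. 234.] rect [ 557.3 -387.8   79.5   29.3  -10.5] depth [ 556.4 -389.5   17.9] BLOCK
px [457. 225.] rect [ 577.4 -300.5   79.1   27.7  -19.4] depth [ 578.1 -302.2   19.2] BLOCK
(array([0.   , 0.   , 0.133]), array([ -5.79, -10.27,   0.6 ]))
```

Emit:
step_arm:
  moves:
    - {"tx": 0, "ty": 0, "tz": 0, "ax": 0, "ay": 0, "az": 0.065}
    - {"tx": 0, "ty": 0, "tz": 0, "ax": 0, "ay": 0, "az": 0.065}
    - {"tx": -0.516, "ty": -0.934, "tz": 0, "ax": 0, "ay": 0, "az": 0}
    - {"tx": -0.516, "ty": -0.934, "tz": 0, "ax": 0, "ay": 0, "az": 0}
    - {"tx": -0.516, "ty": -0.934, "tz": 0, "ax": 0, "ay": 0, "az": 0}
  gripper: 0.6

```text
clock: 25.4
eef_pos: [540.9, -89.7, 153.9]
tcp_rot: [-3.141, -0.002, 2.801]
contact_force: [0.5, 0.2, -0.4]
opening: 0.601
grasp_force: 0.0
```

Emit:
step_arm:
  moves:
    - {"tx": -0.516, "ty": -0.934, "tz": 0, "ax": 0, "ay": 0, "az": 0}
    - {"tx": -0.516, "ty": -0.934, "tz": 0, "ax": 0, "ay": 0, "az": 0}
    - {"tx": -0.516, "ty": -0.934, "tz": 0, "ax": 0, "ay": 0, "az": 0}
    - {"tx": -0.516, "ty": -0.934, "tz": 0, "ax": 0, "ay": 0, "az": 0}
    - {"tx": -0.516, "ty": -0.934, "tz": 0, "ax": 0, "ay": 0, "az": 0}

```text
clock: 26.02
eef_pos: [562.7, -221.3, 153.7]
tcp_rot: [3.141, -0.002, 2.801]
contact_force: [0.8, 0.3, -1.0]
opening: 0.601
grasp_force: 0.0
```

Emit:
step_arm:
  moves:
    - {"tx": -0.516, "ty": -0.934, "tz": 0, "ax": 0, "ay": 0, "az": 0}
    - {"tx": -0.516, "ty": -0.934, "tz": 0, "ax": 0, "ay": 0, "az": 0}
    - {"tx": -0.516, "ty": -0.934, "tz": 0, "ax": 0, "ay": 0, "az": 0}
    - {"tx": 0, "ty": 0, "tz": 0, "ax": 0, "ay": 0, "az": 0}

```text
clock: 26.52
eef_pos: [576.7, -301.9, 155.1]
tcp_rot: [-3.141, 0.001, 2.799]
contact_force: [-0.1, 0.5, -0.3]
opening: 0.601
grasp_force: 0.0
```

Run:
```python
from h import *
s=r.sense();print(s["clock"],s["eef_pos"],np.degrees(s["tcp_rot"]),to(578,-299.5,29,160.5))
c1,p1,d1=grab("wrist");brown(c1,p1,d1)
```

```text
26.525 [ 576.73854417 -301.91134545  155.13821655] [-1.79983907e+02  3.73540152e-02  1.60358039e+02] (array([-0.   ,  0.   , -0.002]), array([-0.02,  0.11,  5.05]))
px [193. 247.] rect [ 558.4 -384.6   79.1   27.7   -8.6] depth [ 559.3 -386.7   18.4] BLOCK
px [316. 243.] rect [ 578.  -299.5   78.5   24.9  -18.7] depth [ 585.4 -301.8   22.1] BLOCK
```

Emit:
step_arm:
  moves:
    - {"tx": 0, "ty": 0.11, "tz": 1, "ax": 0, "ay": 0, "az": 0}
    - {"tx": 0, "ty": 0, "tz": 1, "ax": 0, "ay": 0, "az": 0}
    - {"tx": 0, "ty": 0, "tz": 1, "ax": 0, "ay": 0, "az": 0}
    - {"tx": 0, "ty": 0, "tz": 1, "ax": 0, "ay": 0, "az": 0}
    - {"tx": 0, "ty": 0, "tz": 0.8, "ax": 0, "ay": 0, "az": 0}

```text
clock: 27.2
eef_pos: [577.1, -296.2, 34.3]
tcp_rot: [3.141, -0.001, 2.801]
contact_force: [0.1, 0.1, 0.3]
opening: 0.598
grasp_force: 0.0
```

Emit:
step_arm:
  moves:
    - {"tx": 0, "ty": 0, "tz": 0.24, "ax": 0, "ay": 0, "az": 0}
    - {"tx": 0, "ty": 0, "tz": 0, "ax": 0, "ay": 0, "az": 0}

```text
clock: 27.45
eef_pos: [577.4, -296.9, 29.3]
tcp_rot: [3.141, -0.0, 2.801]
contact_force: [-0.2, -0.7, 0.2]
opening: 0.601
grasp_force: 0.0
```

Emit:
step_arm:
  moves:
    - {"tx": 0, "ty": 0, "tz": 0, "ax": 0, "ay": 0, "az": 0}
    - {"tx": 0, "ty": 0, "tz": 0, "ax": 0, "ay": 0, "az": 0}
    - {"tx": 0, "ty": 0, "tz": 0, "ax": 0, "ay": 0, "az": 0}
    - {"tx": 0, "ty": 0, "tz": 0, "ax": 0, "ay": 0, "az": 0}
    - {"tx": 0, "ty": 0, "tz": -0.3, "ax": 0, "ay": 0, "az": 0}
  gripper: 0
  newtons: 50

```text
clock: 28.08
eef_pos: [577.1, -297.0, 36.9]
tcp_rot: [3.142, -0.001, 2.801]
contact_force: [0.8, -0.2, -0.4]
opening: 0.288
grasp_force: 50.1
```

Emit:
step_arm:
  moves:
    - {"tx": 0, "ty": 0, "tz": -0.9, "ax": 0, "ay": 0, "az": 0}
    - {"tx": 0, "ty": 0, "tz": -1, "ax": 0, "ay": 0, "az": 0}
    - {"tx": 0, "ty": 0, "tz": -1, "ax": 0, "ay": 0, "az": 0}
    - {"tx": 0, "ty": 0, "tz": -1, "ax": 0, "ay": 0, "az": 0}
    - {"tx": 0, "ty": 0, "tz": -0.9, "ax": 0, "ay": 0, "az": 0}

```text
clock: 28.7
eef_pos: [577.2, -297.1, 158.2]
tcp_rot: [-3.142, 0.0, 2.801]
contact_force: [0.1, -0.4, -0.9]
opening: 0.291
grasp_force: 50.1
```

Emit:
step_arm:
  moves:
    - {"tx": 0, "ty": 0, "tz": 0, "ax": 0, "ay": 0, "az": -0.065}
    - {"tx": 0, "ty": 0, "tz": 0, "ax": 0, "ay": 0, "az": -0.065}
    - {"tx": 0.24, "ty": 0.7, "tz": 0, "ax": 0, "ay": 0, "az": 0}
    - {"tx": 0.24, "ty": 1, "tz": 0, "ax": 0, "ay": 0, "az": 0}
    - {"tx": 0.24, "ty": 1, "tz": 0, "ax": 0, "ay": 0, "az": 0}

```text
clock: 29.32
eef_pos: [568.1, -225.4, 156.7]
tcp_rot: [3.141, -0.001, 3.004]
contact_force: [-0.2, 0.6, -0.0]
opening: 0.291
grasp_force: 50.1
```

Emit:
step_arm:
  moves:
    - {"tx": 0.24, "ty": 1, "tz": 0, "ax": 0, "ay": 0, "az": 0}
    - {"tx": 0.24, "ty": 1, "tz": 0, "ax": 0, "ay": 0, "az": 0}
    - {"tx": 0.24, "ty": 1, "tz": 0, "ax": 0, "ay": 0, "az": 0}
    - {"tx": 0.24, "ty": 1, "tz": 0, "ax": 0, "ay": 0, "az": 0}
    - {"tx": 0.24, "ty": 1, "tz": 0, "ax": 0, "ay": 0, "az": 0}

```text
clock: 29.95
eef_pos: [555.3, -97.4, 156.8]
tcp_rot: [3.141, -0.0, 3.005]
contact_force: [-0.1, -0.5, 0.2]
opening: 0.288
grasp_force: 50.1
```

Emit:
step_arm:
  moves:
    - {"tx": 0.24, "ty": 1, "tz": 0, "ax": 0, "ay": 0, "az": 0}
    - {"tx": 0.24, "ty": 1, "tz": 0, "ax": 0, "ay": 0, "az": 0}
    - {"tx": 0.24, "ty": 1, "tz": 0, "ax": 0, "ay": 0, "az": 0}
    - {"tx": 0.24, "ty": 1, "tz": 0, "ax": 0, "ay": 0, "az": 0}
    - {"tx": 0.24, "ty": 1, "tz": 0, "ax": 0, "ay": 0, "az": 0}

```text
clock: 30.58
eef_pos: [542.3, 30.3, 156.9]
tcp_rot: [3.142, -0.0, 3.005]
contact_force: [0.4, 0.2, -0.3]
opening: 0.295
grasp_force: 50.1
```

Run:
```python
from h import *
s=r.sense();print(s["clock"],s["eef_pos"],np.degrees(s["tcp_rot"]),s["opening"],s["grasp_force"],to(541,74.6,55,172))
c1,p1,d1=grab("wrist","w8");c2,p2,d2=grab("top");brown(c2,p2,d2)
```

```text
30.575 [542.33272574  30.32784402 156.85872522] [ 1.79995500e+02 -8.50488595e-03  1.72169374e+02] 0.2951442347973901 50.06278932094574 (array([ 0.   , -0.   ,  0.002]), array([0.3 , 1.75, 4.07]))
px [419. 310.] rect [ 397.3 -215.2  114.9   20.5    9.9] depth [ 397.8 -217.6    9.7] 
px [497. 234.] rect [ 557.5 -386.8   79.2   29.4   -8.5] depth [ 556.6 -388.9   18. ] BLOCK
```

View pics/w8.png

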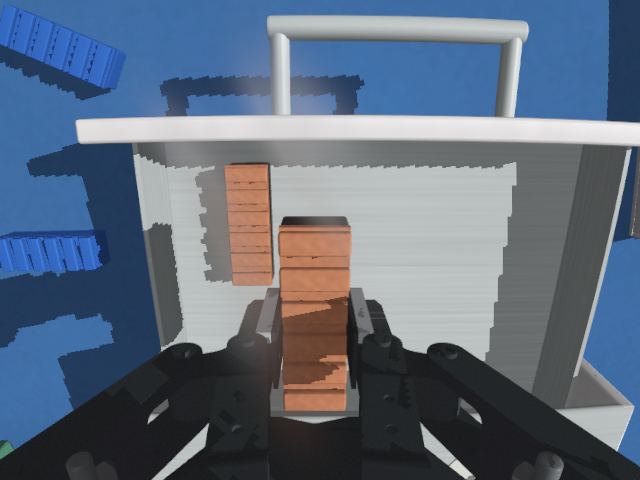

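The first block lies flat at (250,225) and the second is held squarely at (315,310). Placing it in the middle.

Emit:
step_arm:
  moves:
    - {"tx": 0.15, "ty": 0.9, "tz": 0, "ax": 0, "ay": 0, "az": 0}
    - {"tx": 0.15, "ty": 0.85, "tz": 0.7, "ax": 0, "ay": 0, "az": 0}
    - {"tx": 0, "ty": 0, "tz": 1, "ax": 0, "ay": 0, "az": 0}
    - {"tx": 0, "ty": 0, "tz": 1, "ax": 0, "ay": 0, "az": 0}
    - {"tx": 0, "ty": 0, "tz": 1, "ax": 0, "ay": 0, "az": 0}

```text
clock: 31.3
eef_pos: [541.4, 72.9, 63.7]
tcp_rot: [-3.142, 0.0, 3.005]
contact_force: [-0.3, -0.4, -1.4]
opening: 0.293
grasp_force: 50.0
```

Emit:
step_arm:
  moves:
    - {"tx": 0, "ty": 0, "tz": 0.35, "ax": 0, "ay": 0, "az": 0}
    - {"tx": 0, "ty": 0, "tz": 0, "ax": 0, "ay": 0, "az": 0}
    - {"tx": 0, "ty": 0, "tz": 0, "ax": 0, "ay": 0, "az": 0}

```text
clock: 31.68
eef_pos: [542.1, 72.6, 56.1]
tcp_rot: [3.141, 0.001, 3.005]
contact_force: [0.1, -0.4, 0.4]
opening: 0.292
grasp_force: 50.1
```

Emit:
step_arm:
  moves:
    - {"tx": 0, "ty": 0, "tz": 0, "ax": 0, "ay": 0, "az": 0}
    - {"tx": 0, "ty": 0, "tz": 0, "ax": 0, "ay": 0, "az": 0}
    - {"tx": 0, "ty": 0, "tz": 0, "ax": 0, "ay": 0, "az": 0}
  gripper: 0.5

```text
clock: 32.05
eef_pos: [541.9, 72.4, 55.7]
tcp_rot: [3.142, 0.0, 3.005]
contact_force: [0.5, -0.0, 0.4]
opening: 0.499
grasp_force: 0.0
```

Emit:
step_arm:
  moves:
    - {"tx": 0, "ty": 0, "tz": -1, "ax": 0, "ay": 0, "az": 0}
    - {"tx": 0, "ty": 0, "tz": -1, "ax": 0, "ay": 0, "az": 0}
    - {"tx": 0, "ty": 0, "tz": -1, "ax": 0, "ay": 0, "az": 0}
    - {"tx": 0, "ty": 0, "tz": -1, "ax": 0, "ay": 0, "az": 0}
    - {"tx": 0, "ty": 0, "tz": 0, "ax": 0, "ay": 0, "az": 0}

```text
clock: 32.67
eef_pos: [543.1, 72.6, 157.4]
tcp_rot: [3.141, 0.004, 3.005]
contact_force: [-0.6, -0.6, 0.7]
opening: 0.502
grasp_force: 0.0
```

Run:
```python
from h import *
s=r.sense();print(s["clock"],s["eef_pos"],np.degrees(s["tcp_rot"]))
c1,p1,d1=grab("wrist");indrawer(c1,p1)
c2,p2,d2=grab("top");brown(c2,p2,d2)
print(to(558.2,-385,155,171.2))
```

```text
32.675 [543.12507067  72.59381938 157.35041837] [179.94378639   0.20598931 172.15870263]
z46 rect [528.2  -7.4  79.   28.   -7.4] oven [[-229.3  -83. ]] ang rel 0.5999999999999996
z46 rect [543.1  73.7  78.2  25.4  -7.6] oven [[-225.8   -0.6]] ang rel 0.40000000000000036
px [419. 310.] rect [ 397.3 -215.2  114.9   20.5    9.9] depth [ 398.  -217.5   10.4] 
px [322. 253.] rect [526.8 -11.8  80.4  26.7  -8. ] depth [526.2 -11.6  44.2] BLOCK
px [496. 234.] rect [ 557.5 -386.7   79.1   29.2   -8.6] depth [ 556.1 -389.7   15.4] BLOCK
(array([-0.   ,  0.   ,  0.011]), array([-3.450e+00, -1.798e+01,  1.000e-02]))
```

Emit:
step_arm:
  moves:
    - {"tx": -0.19, "ty": -1, "tz": 0, "ax": 0, "ay": 0, "az": 0.011}
    - {"tx": -0.19, "ty": -1, "tz": 0, "ax": 0, "ay": 0, "az": 0}
    - {"tx": -0.19, "ty": -1, "tz": 0, "ax": 0, "ay": 0, "az": 0}
    - {"tx": -0.19, "ty": -1, "tz": 0, "ax": 0, "ay": 0, "az": 0}
    - {"tx": -0.19, "ty": -1, "tz": 0, "ax": 0, "ay": 0, "az": 0}
  gripper: 0.6

```text
clock: 33.4
eef_pos: [545.8, -55.4, 154.1]
tcp_rot: [-3.141, -0.002, 2.988]
contact_force: [-0.5, 0.0, 0.7]
opening: 0.599
grasp_force: 0.0
```

Emit:
step_arm:
  moves:
    - {"tx": -0.19, "ty": -1, "tz": 0, "ax": 0, "ay": 0, "az": 0}
    - {"tx": -0.19, "ty": -1, "tz": 0, "ax": 0, "ay": 0, "az": 0}
    - {"tx": -0.19, "ty": -1, "tz": 0, "ax": 0, "ay": 0, "az": 0}
    - {"tx": -0.19, "ty": -1, "tz": 0, "ax": 0, "ay": 0, "az": 0}
    - {"tx": -0.19, "ty": -1, "tz": 0, "ax": 0, "ay": 0, "az": 0}

```text
clock: 34.02
eef_pos: [550.1, -182.4, 154.0]
tcp_rot: [3.141, -0.002, 2.987]
contact_force: [0.6, -0.4, -0.4]
opening: 0.603
grasp_force: 0.0
```

Emit:
step_arm:
  moves:
    - {"tx": -0.19, "ty": -1, "tz": 0, "ax": 0, "ay": 0, "az": 0}
    - {"tx": -0.19, "ty": -1, "tz": 0, "ax": 0, "ay": 0, "az": 0}
    - {"tx": -0.19, "ty": -1, "tz": 0, "ax": 0, "ay": 0, "az": 0}
    - {"tx": -0.19, "ty": -1, "tz": 0, "ax": 0, "ay": 0, "az": 0}
    - {"tx": -0.19, "ty": -1, "tz": 0, "ax": 0, "ay": 0, "az": 0}

```text
clock: 34.65
eef_pos: [554.9, -310.1, 154.7]
tcp_rot: [3.141, -0.001, 2.988]
contact_force: [0.1, 0.9, -0.0]
opening: 0.599
grasp_force: 0.0
```

Emit:
step_arm:
  moves:
    - {"tx": -0.19, "ty": -1, "tz": 0, "ax": 0, "ay": 0, "az": 0}
    - {"tx": -0.19, "ty": -1, "tz": 0, "ax": 0, "ay": 0, "az": 0}
    - {"tx": -0.19, "ty": -1, "tz": 0, "ax": 0, "ay": 0, "az": 0}
    - {"tx": 0, "ty": 0, "tz": 0, "ax": 0, "ay": 0, "az": 0}

```text
clock: 35.15
eef_pos: [557.7, -387.6, 155.5]
tcp_rot: [-3.141, 0.001, 2.986]
contact_force: [-0.9, 0.0, -0.4]
opening: 0.603
grasp_force: 0.0
```

Run:
```python
from h import *
s=r.sense();print(s["clock"],s["eef_pos"],np.degrees(s["tcp_rot"]),to(558.2,-385,29,171.2))
c1,p1,d1=grab("wrist");brown(c1,p1,d1)
```

```text
35.15 [ 557.73633326 -387.59310321  155.47950015] [-1.79971611e+02  3.19804319e-02  1.71074114e+02] (array([-0.   ,  0.   , -0.001]), array([-0.  ,  0.11,  5.06]))
px [315. 239.] rect [ 558.6 -386.1   78.6   25.    -8.6] depth [ 563.5 -386.7   22.3] BLOCK
```

Emit:
step_arm:
  moves:
    - {"tx": 0, "ty": 0.04, "tz": 1, "ax": 0, "ay": 0, "az": 0}
    - {"tx": 0, "ty": 0, "tz": 1, "ax": 0, "ay": 0, "az": 0}
    - {"tx": 0, "ty": 0, "tz": 1, "ax": 0, "ay": 0, "az": 0}
    - {"tx": 0, "ty": 0, "tz": 1, "ax": 0, "ay": 0, "az": 0}
    - {"tx": 0, "ty": 0, "tz": 0.8, "ax": 0, "ay": 0, "az": 0}

```text
clock: 35.83
eef_pos: [557.8, -383.5, 34.5]
tcp_rot: [3.141, -0.001, 2.988]
contact_force: [0.3, 1.3, 0.2]
opening: 0.598
grasp_force: 0.0
```

Emit:
step_arm:
  moves:
    - {"tx": 0, "ty": 0, "tz": 0.24, "ax": 0, "ay": 0, "az": 0}
    - {"tx": 0, "ty": 0, "tz": 0, "ax": 0, "ay": 0, "az": 0}

```text
clock: 36.08
eef_pos: [558.0, -384.2, 29.5]
tcp_rot: [3.141, -0.0, 2.988]
contact_force: [-0.7, 0.1, -0.5]
opening: 0.599
grasp_force: 0.0
```

Emit:
step_arm:
  moves:
    - {"tx": 0, "ty": 0, "tz": 0, "ax": 0, "ay": 0, "az": 0}
    - {"tx": 0, "ty": 0, "tz": 0, "ax": 0, "ay": 0, "az": 0}
    - {"tx": 0, "ty": 0, "tz": 0, "ax": 0, "ay": 0, "az": 0}
    - {"tx": 0, "ty": 0, "tz": 0, "ax": 0, "ay": 0, "az": 0}
    - {"tx": 0, "ty": 0, "tz": -0.3, "ax": 0, "ay": 0, "az": 0}
  gripper: 0
  newtons: 50

```text
clock: 36.7
eef_pos: [557.6, -384.2, 37.1]
tcp_rot: [3.141, -0.001, 2.987]
contact_force: [0.1, -0.2, -0.4]
opening: 0.288
grasp_force: 50.0
```

Emit:
step_arm:
  moves:
    - {"tx": 0, "ty": 0, "tz": -0.9, "ax": 0, "ay": 0, "az": 0}
    - {"tx": 0, "ty": 0, "tz": -1, "ax": 0, "ay": 0, "az": 0}
    - {"tx": 0, "ty": 0, "tz": -1, "ax": 0, "ay": 0, "az": 0}
    - {"tx": 0, "ty": 0, "tz": -1, "ax": 0, "ay": 0, "az": 0}
    - {"tx": 0, "ty": 0, "tz": -0.9, "ax": 0, "ay": 0, "az": 0}

```text
clock: 37.33
eef_pos: [558.1, -384.5, 159.7]
tcp_rot: [-3.141, 0.001, 2.988]
contact_force: [-0.3, -0.8, -0.0]
opening: 0.29
grasp_force: 50.0
```

Emit:
step_arm:
  moves:
    - {"tx": 0.15, "ty": 0.7, "tz": 0, "ax": 0, "ay": 0, "az": -0.01}
    - {"tx": 0.15, "ty": 1, "tz": 0, "ax": 0, "ay": 0, "az": 0}
    - {"tx": 0.15, "ty": 1, "tz": 0, "ax": 0, "ay": 0, "az": 0}
    - {"tx": 0.15, "ty": 1, "tz": 0, "ax": 0, "ay": 0, "az": 0}
    - {"tx": 0.15, "ty": 1, "tz": 0, "ax": 0, "ay": 0, "az": 0}

```text
clock: 37.95
eef_pos: [555.6, -263.1, 156.7]
tcp_rot: [3.141, -0.001, 3.004]
contact_force: [0.6, 0.2, -0.6]
opening: 0.291
grasp_force: 50.0
```

Emit:
step_arm:
  moves:
    - {"tx": 0.15, "ty": 1, "tz": 0, "ax": 0, "ay": 0, "az": 0}
    - {"tx": 0.15, "ty": 1, "tz": 0, "ax": 0, "ay": 0, "az": 0}
    - {"tx": 0.15, "ty": 1, "tz": 0, "ax": 0, "ay": 0, "az": 0}
    - {"tx": 0.15, "ty": 1, "tz": 0, "ax": 0, "ay": 0, "az": 0}
    - {"tx": 0.15, "ty": 1, "tz": 0, "ax": 0, "ay": 0, "az": 0}

```text
clock: 38.58
eef_pos: [554.4, -137.2, 157.1]
tcp_rot: [3.142, 0.0, 3.003]
contact_force: [0.2, -0.1, -0.8]
opening: 0.285
grasp_force: 50.0
```

Emit:
step_arm:
  moves:
    - {"tx": 0.15, "ty": 1, "tz": 0, "ax": 0, "ay": 0, "az": 0}
    - {"tx": 0.15, "ty": 1, "tz": 0, "ax": 0, "ay": 0, "az": 0}
    - {"tx": 0.15, "ty": 1, "tz": 0, "ax": 0, "ay": 0, "az": 0}
    - {"tx": 0.15, "ty": 1, "tz": 0, "ax": 0, "ay": 0, "az": 0}
    - {"tx": 0.15, "ty": 1, "tz": 0, "ax": 0, "ay": 0, "az": 0}

```text
clock: 39.2
eef_pos: [552.8, -10.9, 157.1]
tcp_rot: [3.142, 0.0, 3.003]
contact_force: [0.2, -0.1, -1.1]
opening: 0.288
grasp_force: 50.0
```

Emit:
step_arm:
  moves:
    - {"tx": 0.15, "ty": 1, "tz": 0, "ax": 0, "ay": 0, "az": 0}
    - {"tx": 0.15, "ty": 1, "tz": 0, "ax": 0, "ay": 0, "az": 0}
    - {"tx": 0.15, "ty": 1, "tz": 0, "ax": 0, "ay": 0, "az": 0}
    - {"tx": 0.15, "ty": 1, "tz": 0, "ax": 0, "ay": 0, "az": 0}
    - {"tx": 0, "ty": 0, "tz": 0, "ax": 0, "ay": 0, "az": 0}

```text
clock: 39.83
eef_pos: [551.7, 90.5, 157.1]
tcp_rot: [3.141, 0.0, 3.005]
contact_force: [-0.3, 0.3, 0.3]
opening: 0.29
grasp_force: 50.0
```

Run:
```python
from h import *
s=r.sense();print(s["clock"],s["eef_pos"],np.degrees(s["tcp_rot"]),s["opening"],s["grasp_force"],to(552.8,158.7,55.5,172))
c1,p1,d1=grab("wrist","w9")
indrawer(c1,p1)
```

```text
39.825 [551.68516932  90.50217345 157.05015774] [1.79986894e+02 8.97442518e-03 1.72200028e+02] 0.29046898653730613 49.95638072490692 (array([0.   , 0.   , 0.002]), array([0.34, 2.71, 4.06]))
z46 rect [528.2  -7.   78.8  28.7  -7.5] oven [[-229.3  -82.6]] ang rel 0.5
```

Emit:
step_arm:
  moves:
    - {"tx": 0.12, "ty": 0.9, "tz": 0, "ax": 0, "ay": 0, "az": 0}
    - {"tx": 0.12, "ty": 0.9, "tz": 0, "ax": 0, "ay": 0, "az": 0}
    - {"tx": 0.1, "ty": 0.9, "tz": 0.6, "ax": 0, "ay": 0, "az": 0}
    - {"tx": 0, "ty": 0, "tz": 1, "ax": 0, "ay": 0, "az": 0}
    - {"tx": 0, "ty": 0, "tz": 1, "ax": 0, "ay": 0, "az": 0}

```text
clock: 40.5
eef_pos: [553.0, 156.3, 91.5]
tcp_rot: [-3.142, 0.001, 3.003]
contact_force: [-0.3, -0.5, -0.3]
opening: 0.293
grasp_force: 50.0
```

Emit:
step_arm:
  moves:
    - {"tx": 0, "ty": 0, "tz": 0.9, "ax": 0, "ay": 0, "az": 0}
    - {"tx": 0, "ty": 0, "tz": 0.53, "ax": 0, "ay": 0, "az": 0}
    - {"tx": 0, "ty": 0, "tz": 0, "ax": 0, "ay": 0, "az": 0}
    - {"tx": 0, "ty": 0, "tz": 0, "ax": 0, "ay": 0, "az": 0}

```text
clock: 41.0
eef_pos: [553.3, 156.5, 56.7]
tcp_rot: [3.141, 0.001, 3.003]
contact_force: [0.3, -0.9, -0.4]
opening: 0.289
grasp_force: 50.9
```

Emit:
step_arm:
  moves:
    - {"tx": 0, "ty": 0, "tz": 0, "ax": 0, "ay": 0, "az": 0}
    - {"tx": 0, "ty": 0, "tz": 0, "ax": 0, "ay": 0, "az": 0}
    - {"tx": 0, "ty": 0, "tz": 0, "ax": 0, "ay": 0, "az": 0}
  gripper: 0.5

```text
clock: 41.38
eef_pos: [553.1, 156.6, 56.5]
tcp_rot: [3.141, 0.0, 3.003]
contact_force: [0.1, -0.7, -0.8]
opening: 0.497
grasp_force: 0.0
```

Emit:
step_arm:
  moves:
    - {"tx": 0, "ty": 0, "tz": -1, "ax": 0, "ay": 0, "az": 0}
    - {"tx": 0, "ty": 0, "tz": -1, "ax": 0, "ay": 0, "az": 0}
    - {"tx": 0, "ty": 0, "tz": -1, "ax": 0, "ay": 0, "az": 0}
    - {"tx": 0, "ty": 0, "tz": -1, "ax": 0, "ay": 0, "az": 0}
    - {"tx": 0, "ty": 0, "tz": -1, "ax": 0, "ay": 0, "az": 0}

```text
clock: 42.0
eef_pos: [552.8, 156.6, 182.2]
tcp_rot: [3.142, 0.0, 3.003]
contact_force: [0.9, -0.7, 0.6]
opening: 0.502
grasp_force: 0.0
```

Run:
```python
from h import *
s=r.sense();print(s["clock"],s["eef_pos"],np.degrees(s["tcp_rot"]))
c1,p1,d1=grab("wrist","w10");indrawer(c1,p1)
c2,p2,d2=grab("top");brown(c2,p2,d2)
for c,a,ct in blobs(p1,(170,90,60),(12,255,255),200): print(dep(c1,c,d1).round(1))
```

```text
42.0 [552.84545147 156.59918281 182.20403238] [1.79998886e+02 2.42326479e-03 1.72076541e+02]
z46 rect [528.4  -6.3  80.   30.4  -7.6] oven [[-229.2  -81.9]] ang rel 0.40000000000000036
z46 rect [554.1 158.3  78.7  25.7  -8.3] oven [[-226.7   84.7]] ang rel -0.3000000000000007
z46 rect [543.1  74.8  78.1  27.2  -7.7] oven [[-226.     0.5]] ang rel 0.2999999999999998
px [419. 310.] rect [ 397.3 -215.2  114.9   20.6    9.9] depth [ 398.5 -217.    12.6] 
px [282. 246.] rect [542.8  72.3  81.6  26.8  -8. ] depth [542.2  70.4  43.8] BLOCK
px [322. 252.] rect [526.7 -11.7  80.2  26.7  -8. ] depth [526.4 -11.7  43.1] BLOCK
[[525.9  -4.2  47.7]]
[[554.  158.3  41.5]]
[[546.3  72.6  43.1]]
```

View pics/w10.png

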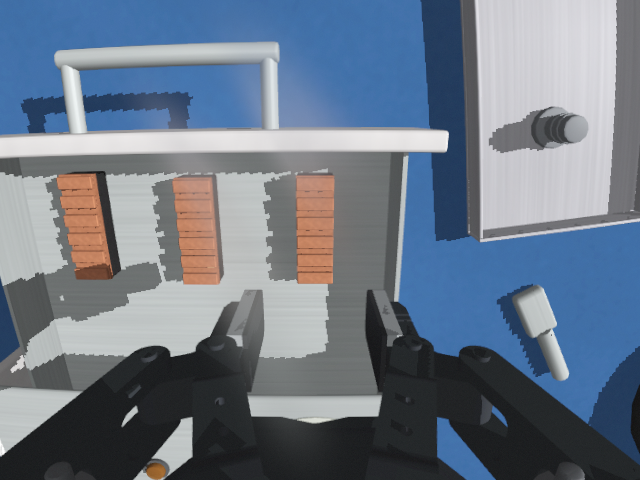

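All three blocks lie flat side by side at (88,225), (198,230) and (315,228). The plug stands in the tray (560,128) and the rest of the drawer floor is empty. Going back to the handle.

Emit:
step_arm:
  moves:
    - {"tx": 0, "ty": 0, "tz": 0, "ax": 0, "ay": 0, "az": 0.112}
    - {"tx": 0, "ty": 0, "tz": 0, "ax": 0, "ay": 0, "az": 0.112}
    - {"tx": 0, "ty": 0, "tz": 0, "ax": 0, "ay": 0, "az": 0.112}
    - {"tx": 0, "ty": 0, "tz": 0, "ax": 0, "ay": 0, "az": 0.112}
    - {"tx": 0, "ty": 0, "tz": 0, "ax": 0, "ay": 0, "az": 0.112}
  gripper: 0.38

```text
clock: 42.72
eef_pos: [552.5, 156.4, 180.2]
tcp_rot: [-3.14, -0.0, 2.118]
contact_force: [-0.5, 0.6, -0.5]
opening: 0.377
grasp_force: 0.0
```

Emit:
step_arm:
  moves:
    - {"tx": 0, "ty": 0, "tz": 0, "ax": 0, "ay": 0, "az": 0.112}
    - {"tx": 0, "ty": 0, "tz": 0, "ax": 0, "ay": 0, "az": 0.112}
    - {"tx": 0, "ty": 0, "tz": 0, "ax": 0, "ay": 0, "az": 0.112}
    - {"tx": 0, "ty": 0, "tz": 0, "ax": 0, "ay": 0, "az": 0.105}
    - {"tx": -0.6, "ty": -0.8, "tz": 0, "ax": 0, "ay": 0, "az": 0}

```text
clock: 43.35
eef_pos: [531.6, 144.8, 180.4]
tcp_rot: [3.141, -0.0, 1.429]
contact_force: [-0.5, -0.3, 0.2]
opening: 0.38
grasp_force: 0.0
```

Emit:
step_arm:
  moves:
    - {"tx": -0.7, "ty": -0.93, "tz": 0, "ax": 0, "ay": 0, "az": 0}
    - {"tx": -0.7, "ty": -0.93, "tz": 0, "ax": 0, "ay": 0, "az": 0}
    - {"tx": -0.7, "ty": -0.93, "tz": 0, "ax": 0, "ay": 0, "az": 0}
    - {"tx": -0.65, "ty": -0.91, "tz": 0, "ax": 0, "ay": 0, "az": 0}
    - {"tx": 0, "ty": 0, "tz": 0, "ax": 0, "ay": 0, "az": 0}

```text
clock: 43.98
eef_pos: [427.9, 88.7, 180.5]
tcp_rot: [-3.14, 0.001, 1.43]
contact_force: [0.1, -0.3, -0.1]
opening: 0.383
grasp_force: 0.0
```

Run:
```python
from h import *
s=r.sense();print(s["clock"],s["eef_pos"],np.degrees(s["tcp_rot"]),s["opening"])
c1,p1,d1=grab("wrist");P,g=cloud(c1,d1);q=ov(P)
m=(P[:,2]>64)&(P[:,2]<80)&(q[:,0]>-375)&(q[:,0]<-322)&(q[:,1]<80)&(q[:,1]>10)
print(m.sum(),cv2.minAreaRect(P[m][:,:2].astype(np.float32)),np.nanmedian(q[m&(q[:,1]<50)],0))
hx=np.nanmedian(q[m&(q[:,1]<50),0]);
w=O+hx*ex; print("handle",hx,w,to(*w,80,82))
```

```text
43.975 [427.93831967  88.65234314 180.52855476] [-1.79891818e+02  4.03293912e-02  8.19536814e+01] 0.3827237219194064
2057 ((441.3583068847656, 125.79151916503906), (53.6146240234375, 23.124704360961914), 81.68939208984375) [-339.32394917   30.84265263]
handle -339.32394916783164 [430.77832818  90.12476624] (array([-0.   , -0.   , -0.001]), array([0.04, 0.04, 4.04]))
```

Emit:
step_arm:
  moves:
    - {"tx": 0, "ty": 0.03, "tz": 0.9, "ax": 0, "ay": 0, "az": 0}
    - {"tx": 0, "ty": 0, "tz": 0.9, "ax": 0, "ay": 0, "az": 0}
    - {"tx": 0, "ty": 0, "tz": 0.9, "ax": 0, "ay": 0, "az": 0}
    - {"tx": 0, "ty": 0, "tz": 0.9, "ax": 0, "ay": 0, "az": 0}
    - {"tx": 0, "ty": 0, "tz": 0.44, "ax": 0, "ay": 0, "az": 0}

```text
clock: 44.65
eef_pos: [431.1, 89.5, 79.0]
tcp_rot: [-3.141, 0.0, 1.431]
contact_force: [0.1, -0.3, -0.1]
opening: 0.381
grasp_force: 0.0
```

Emit:
step_arm:
  moves:
    - {"tx": 0, "ty": 0, "tz": 0, "ax": 0, "ay": 0, "az": 0}
    - {"tx": 0, "ty": 0, "tz": 0, "ax": 0, "ay": 0, "az": 0}
    - {"tx": 0, "ty": 0, "tz": 0, "ax": 0, "ay": 0, "az": 0}
    - {"tx": 0, "ty": 0, "tz": 0, "ax": 0, "ay": 0, "az": 0}
    - {"tx": 0, "ty": 0, "tz": 0, "ax": 0, "ay": 0, "az": 0}
  gripper: 0
  newtons: 40

```text
clock: 45.28
eef_pos: [430.5, 89.4, 80.2]
tcp_rot: [-3.141, -0.0, 1.431]
contact_force: [1.9, 5.4, -20.4]
opening: 0.123
grasp_force: 38.8
```

Emit:
step_arm:
  moves:
    - {"tx": 0, "ty": 0.3, "tz": 0, "ax": 0, "ay": 0, "az": 0}
    - {"tx": 0, "ty": 0.5, "tz": 0, "ax": 0, "ay": 0, "az": 0}
    - {"tx": 0, "ty": 0.6, "tz": 0, "ax": 0, "ay": 0, "az": 0}
    - {"tx": 0, "ty": 0.6, "tz": 0, "ax": 0, "ay": 0, "az": 0}
    - {"tx": 0, "ty": 0.6, "tz": 0, "ax": 0, "ay": 0, "az": 0}

```text
clock: 45.9
eef_pos: [494.6, 80.6, 80.1]
tcp_rot: [-3.14, -0.0, 1.43]
contact_force: [-1.3, 8.4, -13.3]
opening: 0.121
grasp_force: 39.3
```

Emit:
step_arm:
  moves:
    - {"tx": 0, "ty": 0.6, "tz": 0, "ax": 0, "ay": 0, "az": 0}
    - {"tx": 0, "ty": 0.6, "tz": 0, "ax": 0, "ay": 0, "az": 0}
    - {"tx": 0, "ty": 0.6, "tz": 0, "ax": 0, "ay": 0, "az": 0}
    - {"tx": 0, "ty": 0.6, "tz": 0, "ax": 0, "ay": 0, "az": 0}
    - {"tx": 0, "ty": 0.6, "tz": 0, "ax": 0, "ay": 0, "az": 0}

```text
clock: 46.52
eef_pos: [568.9, 70.5, 80.2]
tcp_rot: [-3.14, -0.001, 1.43]
contact_force: [-1.4, 8.8, -10.8]
opening: 0.122
grasp_force: 39.4
```

Emit:
step_arm:
  moves:
    - {"tx": 0, "ty": 0.4, "tz": 0, "ax": 0, "ay": 0, "az": 0}
    - {"tx": 0, "ty": 0.2, "tz": 0, "ax": 0, "ay": 0, "az": 0}
    - {"tx": 0, "ty": 0, "tz": 0, "ax": 0, "ay": 0, "az": 0}

```text
clock: 46.9
eef_pos: [584.4, 68.4, 80.2]
tcp_rot: [-3.142, -0.001, 1.43]
contact_force: [2.2, 8.5, -14.1]
opening: 0.125
grasp_force: 39.5
```

Emit:
step_arm:
  moves:
    - {"tx": 0, "ty": 0.08, "tz": 0, "ax": 0, "ay": 0, "az": 0}
    - {"tx": 0, "ty": 0, "tz": 0, "ax": 0, "ay": 0, "az": 0}

```text
clock: 47.15
eef_pos: [585.8, 68.2, 80.2]
tcp_rot: [-3.141, -0.001, 1.431]
contact_force: [1.4, 7.6, -13.0]
opening: 0.123
grasp_force: 39.6
```

Emit:
step_arm:
  moves:
    - {"tx": 0, "ty": 0.04, "tz": 0, "ax": 0, "ay": 0, "az": 0}
    - {"tx": 0, "ty": 0, "tz": 0, "ax": 0, "ay": 0, "az": 0}

```text
clock: 47.4
eef_pos: [586.5, 68.1, 80.2]
tcp_rot: [-3.14, -0.001, 1.431]
contact_force: [-0.7, 7.9, -11.8]
opening: 0.126
grasp_force: 39.7
```

Emit:
step_arm:
  moves:
    - {"tx": 0, "ty": 0.04, "tz": 0, "ax": 0, "ay": 0, "az": 0}
    - {"tx": 0, "ty": 0, "tz": 0, "ax": 0, "ay": 0, "az": 0}

```text
clock: 47.65
eef_pos: [586.5, 68.1, 80.1]
tcp_rot: [-3.138, -0.001, 1.43]
contact_force: [-3.2, 9.4, -8.0]
opening: 0.124
grasp_force: 40.0
```

Emit:
step_arm:
  moves:
    - {"tx": 0, "ty": 0.04, "tz": 0, "ax": 0, "ay": 0, "az": 0}
    - {"tx": 0, "ty": 0, "tz": 0, "ax": 0, "ay": 0, "az": 0}

```text
clock: 47.9
eef_pos: [586.6, 68.1, 80.1]
tcp_rot: [-3.136, -0.001, 1.43]
contact_force: [-7.2, 11.0, -4.7]
opening: 0.12
grasp_force: 40.4
```

Emit:
step_arm:
  moves:
    - {"tx": 0, "ty": -0.04, "tz": 0, "ax": 0, "ay": 0, "az": 0}
    - {"tx": 0, "ty": 0, "tz": 0, "ax": 0, "ay": 0, "az": 0}
    - {"tx": 0, "ty": 0, "tz": 0, "ax": 0, "ay": 0, "az": 0}
  gripper: 0.36

```text
clock: 48.28
eef_pos: [588.8, 66.8, 81.0]
tcp_rot: [3.14, -0.0, 1.431]
contact_force: [0.4, -0.0, 0.3]
opening: 0.36
grasp_force: 0.0
```

Emit:
step_arm:
  moves:
    - {"tx": 0, "ty": 0, "tz": -0.8, "ax": 0, "ay": 0, "az": 0}
    - {"tx": 0, "ty": 0, "tz": -1, "ax": 0, "ay": 0, "az": 0}
    - {"tx": 0, "ty": 0, "tz": -1, "ax": 0, "ay": 0, "az": 0}
    - {"tx": 0, "ty": 0, "tz": -1, "ax": 0, "ay": 0, "az": 0}
    - {"tx": 0, "ty": 0, "tz": -1, "ax": 0, "ay": 0, "az": 0}

```text
clock: 48.9
eef_pos: [588.3, 66.8, 201.5]
tcp_rot: [3.141, 0.0, 1.431]
contact_force: [0.5, 0.4, -0.2]
opening: 0.357
grasp_force: 0.0
```

Emit:
step_arm:
  moves:
    - {"tx": 0.22, "ty": 0.7, "tz": -1, "ax": 0, "ay": 0, "az": 0}
    - {"tx": 0.22, "ty": 0.7, "tz": -1, "ax": 0, "ay": 0, "az": 0}
    - {"tx": 0.22, "ty": 0.7, "tz": -0.6, "ax": 0, "ay": 0, "az": 0}
    - {"tx": 0.22, "ty": 0.7, "tz": 0, "ax": 0, "ay": 0, "az": 0}
    - {"tx": 0, "ty": 0, "tz": 0, "ax": 0, "ay": 0, "az": 0}

```text
clock: 49.52
eef_pos: [661.3, 79.0, 265.5]
tcp_rot: [3.141, -0.0, 1.431]
contact_force: [0.1, -0.3, -0.0]
opening: 0.361
grasp_force: 0.0
```

Run:
```python
from h import *
s=r.sense();print(s["clock"],s["eef_pos"],np.degrees(s["tcp_rot"]),s["opening"],s["contact_force"])
c1,p1,d1=grab("wrist","w11");np.savez("pics/s11.npz",d1=d1,T=np.array(c1["cam_to_world"]),p=p1)
h=cv2.cvtColor(p1,cv2.COLOR_RGB2HSV)
P,g=cloud(c1,d1);q=ov(P)
m=(abs(q[:,0]+65)<60)&(abs(q[:,1]-85)<60)&(P[:,2]>126)&(P[:,2]<142)
print("wing",m.sum(),np.nanpercentile(P[m,2],50),cv2.minAreaRect(P[m][:,:2].astype(np.float32)),np.nanmean(P[m],0))
for c,a,ct in blobs(p1,(172,120,80),(8,255,255),15):
    print("red",c,a,plane(c1,c,106),rect(c1,ct,106),dep(c1,c,d1))
```

```text
49.525 [661.3281469   78.98439137 265.50188537] [ 1.79946317e+02 -4.25702491e-03  8.19748804e+01] 0.36108640724713054 [ 0.0997149  -0.32468591 -0.03781324]
wing 1823 133.83591588494366 ((714.0868530273438, 136.6587371826172), (14.55096435546875, 52.04106140136719), 5.3068389892578125) [713.46450303 137.14126481 133.6017619 ]
red [401.07961505 191.30008749] 190.5 [[729.87118578  95.10751628 106.        ]] [729.8  95.2  20.1   6.8 -70.6] [[729.95758168  95.01649616 105.58280312]]
```

View pics/w11.png

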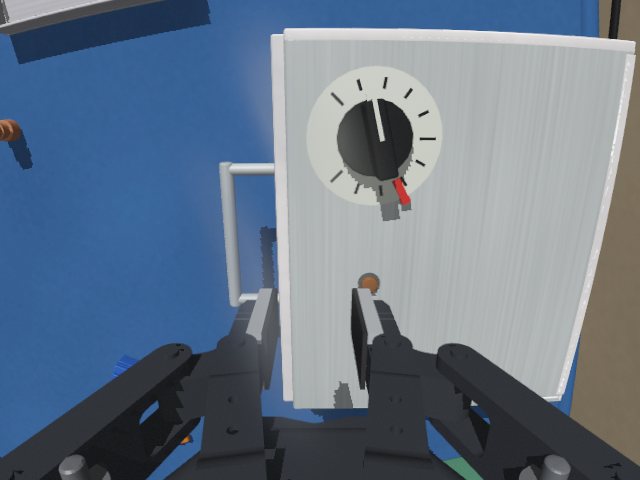

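The knob is at (378,138) with the pointer's white line at its upper end (375,98). The red tab is at (401,191). The wing centre is (714.1,136.7) with the pointer at 95.3°, and the tab lies at about −69.5°, so the knob turns about 165° clockwise. The drawer panel sits flush.

Emit:
step_arm:
  moves:
    - {"tx": 0, "ty": 0, "tz": 0, "ax": 0, "ay": 0, "az": -0.074}
    - {"tx": 0, "ty": 0, "tz": 0, "ax": 0, "ay": 0, "az": -0.074}
    - {"tx": 0.7, "ty": 0.77, "tz": 0.5, "ax": 0, "ay": 0, "az": 0}
    - {"tx": 0.7, "ty": 0.77, "tz": 0.5, "ax": 0, "ay": 0, "az": 0}
    - {"tx": 0.7, "ty": 0.77, "tz": 0.5, "ax": 0, "ay": 0, "az": 0}

```text
clock: 50.2
eef_pos: [712.7, 136.9, 227.3]
tcp_rot: [-3.141, 0.0, 1.663]
contact_force: [-0.1, 0.1, 0.0]
opening: 0.362
grasp_force: 0.0
```

Emit:
step_arm:
  moves:
    - {"tx": 0, "ty": 0, "tz": 0.8, "ax": 0, "ay": 0, "az": 0}
    - {"tx": 0, "ty": 0, "tz": 0.7, "ax": 0, "ay": 0, "az": 0}
    - {"tx": 0, "ty": 0, "tz": 0, "ax": 0, "ay": 0, "az": 0}

```text
clock: 50.58
eef_pos: [711.3, 135.7, 188.1]
tcp_rot: [-3.137, 0.001, 1.663]
contact_force: [-0.0, 0.5, -0.7]
opening: 0.361
grasp_force: 0.0
```

```bash
cat >> h.py <<'E'
def knob(ci,p,d):
    P,g=cloud(ci,d);q=ov(P)
    m=(abs(q[:,0]+65)<45)&(abs(q[:,1]-85)<45)&(P[:,2]>126)&(P[:,2]<141)
    (cx,cy),(w,h),a=cv2.minAreaRect(P[m][:,:2].astype(np.float32))
    print("wing",m.sum(),(round(cx,1),round(cy,1)),(round(w,1),round(h,1)),"long axis",(a if w>h else a+90)%180)
    for c,ar,ct in blobs(p,(172,120,80),(8,255,255),15):
        w=plane(ci,c,105.5)[0]-[cx,cy,0]
        if np.hypot(*w[:2])<60: print("red",c,ar,"r",np.hypot(*w[:2]),"ang",np.degrees(np.arctan2(w[1],w[0])),rect(ci,ct,105.5))
E
python3 - <<'E'
from h import *
s=r.sense();print(s["clock"],s["eef_pos"],np.degrees(s["tcp_rot"]),s["opening"],s["qpos"],to(714.1,136.7,140,95.3))
c1,p1,d1=grab("wrist");knob(c1,p1,d1);c2,p2,d2=grab("top");knob(c2,p2,d2)
E
```

```text
50.575 [711.25604589 135.65489485 188.09546433] [-1.79765424e+02  3.22281391e-02  9.52719507e+01] 0.36083753116693645 [ 1.86467059e-01  5.67653839e-01  1.45202172e+00 -1.92577833e-04
  1.12604603e+00  9.45385245e-02] (array([-0.003,  0.   , -0.   ]), array([0.03, 0.12, 1.92]))
wing 2755 (714.4, 137.0) (14.1, 52.9) long axis 95.57373285293579
red [338.48020434 326.33205619] 261.0 r 45.48409332073116 ang -69.47082205612597 [730.2  95.2  21.5   7.  -71.5]
wing 21 (715.3, 108.9) (14.4, 3.4) long axis 2.8498778343200684
red [266.54545455 149.87121212] 22.0 r 21.144482062928002 ang -51.990953811840555 [728.4  92.4  19.1   6.3 -72.8]
```

Emit:
step_arm:
  moves:
    - {"tx": 0.03, "ty": 0.06, "tz": 0.7, "ax": 0, "ay": 0, "az": 0}
    - {"tx": 0, "ty": 0, "tz": 0.7, "ax": 0, "ay": 0, "az": 0}
    - {"tx": 0, "ty": 0, "tz": 0.4, "ax": 0, "ay": 0, "az": 0}
    - {"tx": 0, "ty": 0, "tz": 0, "ax": 0, "ay": 0, "az": 0}
    - {"tx": 0, "ty": 0, "tz": 0, "ax": 0, "ay": 0, "az": 0}

```text
clock: 51.3
eef_pos: [714.8, 137.6, 145.6]
tcp_rot: [3.141, -0.0, 1.663]
contact_force: [-0.4, -0.5, -0.4]
opening: 0.36
grasp_force: 0.0
```

Run:
```python
from h import *
s=r.sense();print(s["clock"],s["eef_pos"],np.degrees(s["tcp_rot"]),s["contact_force"],to(714.3,136.9,139.5,95.4))
```

```text
51.3 [714.82827719 137.64307314 145.56041425] [ 1.79972582e+02 -8.85328241e-04  9.53055782e+01] [-0.36263551 -0.46975951 -0.43981592] (array([ 0.   , -0.   , -0.001]), array([-0.03, -0.02,  0.24]))
```

Emit:
step_arm:
  moves:
    - {"tx": -0.03, "ty": -0.02, "tz": 0.22, "ax": 0, "ay": 0, "az": 0}
    - {"tx": 0, "ty": 0, "tz": 0, "ax": 0, "ay": 0, "az": 0}

```text
clock: 51.55
eef_pos: [713.9, 136.7, 139.5]
tcp_rot: [-3.141, 0.0, 1.663]
contact_force: [-0.1, -0.7, -0.1]
opening: 0.362
grasp_force: 0.0
```

Emit:
step_arm:
  moves:
    - {"tx": 0, "ty": 0, "tz": 0, "ax": 0, "ay": 0, "az": 0}
    - {"tx": 0, "ty": 0, "tz": 0, "ax": 0, "ay": 0, "az": 0}
    - {"tx": 0, "ty": 0, "tz": 0, "ax": 0, "ay": 0, "az": 0}
    - {"tx": 0, "ty": 0, "tz": 0, "ax": 0, "ay": 0, "az": 0}
  gripper: 0
  newtons: 40

```text
clock: 52.05
eef_pos: [713.6, 136.8, 140.1]
tcp_rot: [-3.141, 0.0, 1.663]
contact_force: [-5.4, -0.8, 5.0]
opening: 0.152
grasp_force: 40.8
```

Emit:
step_arm:
  moves:
    - {"tx": 0, "ty": 0, "tz": 0, "ax": 0, "ay": 0, "az": 0.11}
    - {"tx": 0, "ty": 0, "tz": 0, "ax": 0, "ay": 0, "az": 0.11}
    - {"tx": 0, "ty": 0, "tz": 0, "ax": 0, "ay": 0, "az": 0.11}
    - {"tx": 0, "ty": 0, "tz": 0, "ax": 0, "ay": 0, "az": 0.11}
    - {"tx": 0, "ty": 0, "tz": 0, "ax": 0, "ay": 0, "az": 0.11}

```text
clock: 52.68
eef_pos: [714.9, 136.2, 140.1]
tcp_rot: [3.14, -0.001, 0.794]
contact_force: [1.1, -3.0, 2.2]
opening: 0.154
grasp_force: 40.3
```

Emit:
step_arm:
  moves:
    - {"tx": 0, "ty": 0, "tz": 0, "ax": 0, "ay": 0, "az": 0.11}
    - {"tx": 0, "ty": 0, "tz": 0, "ax": 0, "ay": 0, "az": 0.11}
    - {"tx": 0, "ty": 0, "tz": 0, "ax": 0, "ay": 0, "az": 0.11}
    - {"tx": 0, "ty": 0, "tz": 0, "ax": 0, "ay": 0, "az": 0.11}
    - {"tx": 0, "ty": 0, "tz": 0, "ax": 0, "ay": 0, "az": 0.11}

```text
clock: 53.3
eef_pos: [715.4, 134.9, 140.1]
tcp_rot: [3.139, -0.003, -0.07]
contact_force: [2.3, -8.7, 1.3]
opening: 0.157
grasp_force: 40.3
```

Emit:
step_arm:
  moves:
    - {"tx": 0, "ty": 0, "tz": 0, "ax": 0, "ay": 0, "az": 0.11}
    - {"tx": 0, "ty": 0, "tz": 0, "ax": 0, "ay": 0, "az": 0.11}
    - {"tx": 0, "ty": 0, "tz": 0, "ax": 0, "ay": 0, "az": 0.11}
    - {"tx": 0, "ty": 0, "tz": 0, "ax": 0, "ay": 0, "az": 0.11}
    - {"tx": 0, "ty": 0, "tz": 0, "ax": 0, "ay": 0, "az": 0.11}

```text
clock: 53.92
eef_pos: [714.6, 133.7, 140.1]
tcp_rot: [3.14, -0.004, -0.934]
contact_force: [-1.4, -13.2, 4.6]
opening: 0.151
grasp_force: 40.8
```

Run:
```python
from h import *
s=r.sense();print(s["clock"],s["eef_pos"],np.degrees(s["tcp_rot"]),s["contact_force"],s["wrist_torque"],s["qpos"],s["opening"],s["grasp_force"])
c2,p2,d2=grab("top","t12")
```

```text
53.925 [714.64257236 133.69974222 140.08014459] [179.8828689   -0.22602994 -53.50455739] [ -1.37535529 -13.23640612   4.6191815 ] [-2.32767256  0.33095592  0.05591282] [ 0.1848259   0.61823389  1.47956829 -0.00513861  1.04391159  2.69204114] 0.15120384325527858 40.75714409351349
```

Emit:
step_arm:
  moves:
    - {"tx": 0, "ty": 0, "tz": 0, "ax": 0, "ay": 0, "az": 0.07}
    - {"tx": 0, "ty": 0, "tz": 0, "ax": 0, "ay": 0, "az": 0.07}
    - {"tx": 0, "ty": 0, "tz": 0, "ax": 0, "ay": 0, "az": 0.035}
    - {"tx": 0, "ty": 0, "tz": 0, "ax": 0, "ay": 0, "az": 0}

```text
clock: 54.48
eef_pos: [714.3, 133.5, 140.1]
tcp_rot: [3.14, -0.004, -1.204]
contact_force: [-2.2, -14.0, 4.8]
opening: 0.152
grasp_force: 40.9
```

Run:
```python
from h import *
s=r.sense();print(s["clock"],s["eef_pos"],np.degrees(s["tcp_rot"]),s["contact_force"],s["qpos"][5])
```

```text
54.475 [714.2593491  133.49563382 140.07815593] [179.89648022  -0.24129285 -68.99250701] [ -2.21425405 -13.97546541   4.78483383] 2.9622026061129327
```

Release, rise and check the pointer against the tab.

Emit:
step_arm:
  moves:
    - {"tx": 0, "ty": 0, "tz": 0, "ax": 0, "ay": 0, "az": 0}
    - {"tx": 0, "ty": 0, "tz": 0, "ax": 0, "ay": 0, "az": 0}
    - {"tx": 0, "ty": 0, "tz": 0, "ax": 0, "ay": 0, "az": 0}
  gripper: 0.4

```text
clock: 54.85
eef_pos: [714.3, 137.2, 139.7]
tcp_rot: [-3.141, 0.0, -1.203]
contact_force: [-0.4, -0.6, -0.5]
opening: 0.403
grasp_force: 0.0
```

Emit:
step_arm:
  moves:
    - {"tx": 0, "ty": 0, "tz": -0.6, "ax": 0, "ay": 0, "az": 0}
    - {"tx": 0, "ty": 0, "tz": -1, "ax": 0, "ay": 0, "az": 0}
    - {"tx": 0, "ty": 0, "tz": -1, "ax": 0, "ay": 0, "az": 0}
    - {"tx": 0, "ty": 0, "tz": -0.4, "ax": 0, "ay": 0, "az": 0}
    - {"tx": 0, "ty": 0, "tz": 0, "ax": 0, "ay": 0, "az": 0}

```text
clock: 55.48
eef_pos: [714.5, 137.0, 215.9]
tcp_rot: [-3.14, -0.0, -1.203]
contact_force: [-0.1, -0.9, -1.1]
opening: 0.401
grasp_force: 0.0
```

Run:
```python
from h import *
s=r.sense();print(s["clock"],s["eef_pos"],np.degrees(s["tcp_rot"]),s["contact_force"],s["qpos"][5])
c1,p1,d1=grab("wrist","w13");knob(c1,p1,d1)
cv2.imwrite("pics/w13c.png",cv2.resize(p1[60:360,160:480],None,fx=2,fy=2,interpolation=cv2.INTER_CUBIC)[:,:,::-1])
h=cv2.cvtColor(p1,cv2.COLOR_RGB2HSV);P,g=cloud(c1,d1)
m=(P[:,2]>125)&(P[:,2]<141)&(np.hypot(P[:,0]-714.2,P[:,1]-136.8)<32)&(h.reshape(-1,3)[:,2]>130)&(h.reshape(-1,3)[:,1]<60)
v=P[m][:,:2];print("white line",m.sum(),cv2.minAreaRect(v.astype(np.float32)));w=v.mean(0)-[714.3,136.9];print(np.degrees(np.arctan2(w[1],w[0])))
```

```text
55.475 [714.52755532 136.97575417 215.86190665] [-1.79898204e+02 -1.74226302e-02 -6.89411089e+01] [-0.1264275  -0.86938009 -1.1350139 ] 2.961370359363305
wing 2146 (714.2, 135.3) (13.7, 52.9) long axis 110.8497200012207
white line 289 ((713.011474609375, 134.7659454345703), (6.085908889770508, 51.764373779296875), 28.339231491088867)
-71.80677047232173
```

View pics/w13c.png

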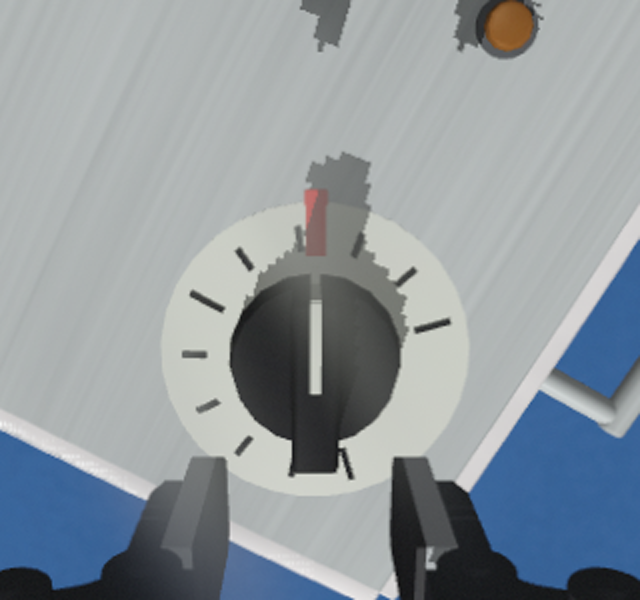

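The white pointer line (315,345) runs straight at the red tab (316,222): wing at −69.2°, tab at −69.3±0.5°. Final check of the drawer and plug, then handing in.

Run:
```python
from h import *
c,p,d=grab("top");d0=np.load("pics/top0.npy")
for n,D in(("start",d0),("now",d)):
    P,g=cloud(c,D);q=ov(P)
    m=(P[:,2]>64)&(P[:,2]<82)&(q[:,0]<-165)&(q[:,0]>-200)&(abs(q[:,1])<55)
    print(n,m.sum(),np.nanmedian(q[m],0))
    m=(abs(P[:,0]-507)<25)&(abs(P[:,1]-350)<25)&(P[:,2]>25);print(" plug",m.sum())
    m=(P[:,2]>82)&(P[:,2]<97)&(q[:,0]<-125)&(q[:,0]>-165)&(abs(q[:,1])<100);print(" panel",m.sum(),np.nanmedian(q[m],0))
brown(c,p,d)
```

```text
start 340 [-184.65267434    2.08813322]
 plug 0
 panel 668 [-137.06884038    1.03100671]
now 287 [-183.45712772   -7.09454554]
 plug 0
 panel 457 [-136.48004606  -24.40827573]
px [419. 310.] rect [ 397.3 -215.2  114.9   20.6    9.9] depth [ 398.  -217.7    9.6]
```

Run:
```python
from h import *
c,p,d=grab("scene","s14");P,g=cloud(c,d)
m=(abs(P[:,0]-507)<40)&(abs(P[:,1]-352)<40)&(P[:,2]>15);print("plug",m.sum(),np.nanmean(P[m],0),np.nanmax(P[m,2]) if m.any() else 0)
cv2.imwrite("pics/s14c.png",p[200:440,160:580][:,:,::-1])
```

```text
plug 145 [511.48741673 349.96131241  29.55889919] 38.79673870001761
```

View pics/s14c.png

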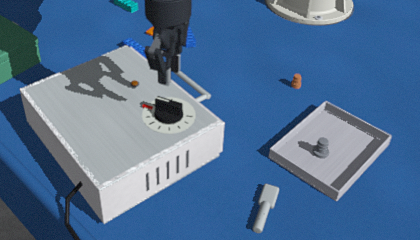

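The plug stands in the tray (321,147), the drawer is shut, and the knob is turned to the tab with the gripper clear of it.

```bash
python3 -c "
from rig import workorder
print(workorder.sign_off())"
```

```text
the job is handed in; nothing more can be done
None
```

The job is handed in at about 55 s of the 210 s: the one plug I found stands in the tray (the rear 60 mm or so of the drawer, under the top plate, was never visible), all three pedal blocks were laid flat in the drawer, the drawer is fully home, and the pointer is at the red tab to within about half a degree.

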